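# Load reagent cartridges and push the carrier home in the extractor

### The arm

A 7-joint arm with a two-finger parallel gripper is mounted at the origin on the work surface. World frame = base frame: x ahead of the robot, y to its left, z up, the work surface at z = 0. Lengths are in m, angles in rad, forces in N, time in s.
With the tool pointing down it reaches from about 0.425 to 0.95 m from the base axis. Payload 4.7 kg.
Tool frame: the origin (TCP) lies at the very end of the fingers, on their centre line; the grasp point (between the pads) lies r.tcp_to_grasp behind it (r.tcp_to_grasp is the distance from the TCP to the grasp point, in m); z points along the fingers, y is the line along which they close (so a half turn about z gives the same grasp; the last joint's range is limited). The gripper opens to 85 mm and grips with 20 to 120 N. Pads are 22 mm wide; open, the fingers measure 114 mm over their backs; the gripper's body (76 mm by 85 mm) begins 54 mm behind the grasp point. The pads swing forward as they close: fully open they stand 13 mm farther back than shut.
Start: joints at [-1.229, 0.469, -0.049, 1.532, 0.024, 1.141, -0.082], TCP at [0.245, 0.629, 0.231] pointing down, gripper open.
Joint ranges: [-2.59, 2.59], [-0.33, 1.99], [-1.39, 1.29], [0.1, 2.45], [-1.04, 4.18], [0.21, 1.99], [-2.66, 2.66]. Speed limits (rad/s): [2.57, 2.57, 3.14, 3.14, 3.14, 3.14, 3.14].

### API

Orientations are given as a 3x3 rotation matrix whose columns are the frame's x, y, z axes.
In Python, from cell import observe, cams, r gives the robot as it stands.
- The arm moves only by the tool arm_command, never from a script. Its arguments are lists of equal length, an entry for each row: "delta_pos": the shift along the tool's x, y, z in mm, a list of three; "twist": the turn, a rotation vector about the tool's x, y, z in degrees, a list of three. In form: {"delta_pos": [[x, y, z], ...], "twist": [[rx, ry, rz], ...]}. A call has 1 to 5 rows; each row is the pose to reach, as a shift and turn from the pose commanded when the call began, along the tool's axes at that moment; what a row does not reach only later rows make up. A row lasts 1/10 s, in which the tool goes at most 50 mm and 8.59 degrees, less where a joint would pass 70% of its speed; a pose out of reach is approached as far as the arm can. A call with a gripper value outside its range is refused whole. "gripper" is the finger opening in mm, from 0 to 85.4, set as the call begins (left out, the last holds). The fingers move at their own pace and stop on an object; the grip force is fixed at half the most. Time passes only in rows, so rows that repeat a pose let the fingers close. It gives the time, the measured TCP pose, the force, the opening and the grip force at its end, in the units of the state.
- observe(): the state, without advancing time (a new reading comes with each control period).
- cams.capture(name): name is "scene" or "top" or "wrist"; returns a dict with "color" (420x560x3 uint8, blue, green, red), "K" (3x3 intrinsics, pixels), "R" (3x3) and "t" (3): a world point X has camera coordinates R X + t. Camera axes: x right, y down, z forward; pixel columns grow to the right and rows downward; lengths in m; the calibration is good to about 2 mm. A picture is of the moment at which its call begins. There is no depth.
- r.job_done(): hands the job in; it is judged then, once.
Trained networks look in a picture, given as the dict that the camera call returned (one of the last four; its "shot" number tells which), for a name from the list of things; names that differ only in an ending like _2 or _b are one class to them, and where a whole thing is asked for, a point or a joint stands for the part that bears it (a point fixed in the world has none). Each returns a list of dicts, best first, with "conf" (0 to 1); they miss things now and then, are a little off and sometimes report something else, mostly with a low value. They report only what shows in the picture. A call takes as long as a camera call.
- cams.find_in(picture, target): "rect" ([left, top, right, bottom] in pixels, round what is visible of it).
- cams.trace(picture, target): "region" (420x560 bool, what is visible of it) and "rect" ([left, top, right, bottom] in pixels, round what is visible of it).
- cams.place_of(picture, target): "pixel" ([column, row] in pixels: a listed point, or the origin of a listed thing).
The state is a dict: "time_s": time; "qpos": joint angles; "joint_vel": joint speeds; "effort": joint torques, N m; "tool_pos": TCP position; "eef_rot": TCP orientation; "force": force on the tool from outside, world axes, zero at the start; "torque": the same for the moment, N m; "width": finger opening in m; "grasp_force": force on a finger pad.
Only numpy, scipy, OpenCV 4.12 (cv2) and the standard library are available. Lean on these libraries where they do the work, as an engineer would, in place of code of your own. Each camera call takes 0.05 s, during which the arm holds its last target. There are 200 camera calls.

### The job

Load the extractor: with the orange opener's blade lever up the reagent box's clear cover by its blue lip and open it, stand every cartridge from the box upright in the slots of the blue carrier, and only then push the loaded carrier across the bench, without lifting it, into the yellow-outlined bay until it sits centred and square against the stop rail. Leave the box with its cover fully shut and the opener lying in its steel tray, and do not disturb the other things on the bench.

Things in the scene. Friction and masses are not known exactly. Their poses are not given: they have to be found in the camera images.
- cover (a joint): angle of the reagent box's clear hinged cover: 0 shut, grows as it opens upward, 1.9 (leaning back past upright) at its stop. Its hinge is stiff, so it stays at whatever angle it is left; about 2 N at its free edge moves it. The cover is a hood 108 (front to hinge) x 208 x 43 high, 3 mm walls, open below, with its flat top 87.5 above the bench when shut. Swing it to 1.65 or more to make room above the box for a gripper
- store: the reagent box, fixed: aluminium plinth with a white open base, 108 (its x) x 208 (its y), base walls 4 thick with their rim 44 above the bench, floor 24 above the bench. Origin on the bench under its middle, z up. Its front long side faces its -x, the cover's hinge runs along y at x = +54, z = 44.5. Inside, ribs 10 high leave four places 24 wide in a row along y, at y = -67.5, -22.5, 22.5, 67.5; a cartridge may stand in each, its long side along x
- slot (a point): mouth of the pry slot, in the middle of the box's front, axes as the box's: at x = -67, 40.5 above the bench. The slot is 7 high (37 to 44 above the bench), 44 wide along y, and runs 13 deep in +x to the box's wall; its roof is the blue pry lip of the cover, its floor a fixed ledge
- hinge (a point): a point on the hinge axis of the cover, in the middle of its length; axes as the box's, the hinge runs along y
- pry_lip (a point): the blue lip on the cover's free edge, 12 deep x 44 wide x 4 thick; moves with the cover. This point is the middle of its underside, 114 from the hinge axis, level and 44.5 above the bench when shut
- opener: the opener, loose, 80 g: orange handle 95 long x 16 wide x 20 high with a steel blade 2 thick x 14 wide sticking out of it along its +x. Origin under the handle at its centre of mass, on the underside; the handle spans x = -75 to +20, the blade reaches to x = +100 at mid height z = 9 to 11. Starts lying flat in the steel tray
- opener_tip (a point): middle of the blade's end edge, 100 ahead of the opener's origin and 10 above its underside
- tray: shallow steel instrument tray with a dark green liner, fixed, 240 (its x) x 110 (its y) x 12 high outside, walls and floor 3 thick; origin under its middle
- carrier: the blue cartridge carrier, loose on the bench, about 0.45 kg, 84 (its x) x 196 (its y) x 30 high, alike both ways round. Origin under its middle, z up. Four slots, each 72 (x) x 24 (y) with the floor 5 above the bench, in a row along y, centred at y = -69, -23, 23 and 69; the blocks between the slots and the rim are as high as the carrier
- cartridge1: white reagent cartridge with a violet foil top, 60 (its x) x 18 (its y) x 55 high, 60 g, loose, origin under its middle. Starts standing in the reagent box under the cover, or is absent
- cartridge2: white reagent cartridge with a violet foil top, 60 (its x) x 18 (its y) x 55 high, 60 g, loose, origin under its middle. Starts standing in the reagent box under the cover, or is absent
- cartridge3: white reagent cartridge with a violet foil top, 60 (its x) x 18 (its y) x 55 high, 60 g, loose, origin under its middle. Starts standing in the reagent box under the cover, or is absent
- cartridge4: white reagent cartridge with a violet foil top, 60 (its x) x 18 (its y) x 55 high, 60 g, loose, origin under its middle. Starts standing in the reagent box under the cover, or is absent
- module: the extractor's low loading module, fixed: on its -x side the dark painted bay on the bench, outlined in yellow (224 wide between the lines, so 14 to spare on either side of the carrier), level with the bench and no obstacle; behind it (+x) an aluminium stop rail 12 thick, 228 wide and 18 high whose front face lies at x = +42; behind that a grey housing from x = +70, 85 to 153 high. Origin on the bench
- bay (a point): where the carrier's origin belongs when it is home in the bay: its long side (y) parallel to this y, its leading long side flat against the stop rail, 42 ahead along +x. Push the carrier in along +x
- amber_bottle: bystander, loose: amber glass bottle, 60 dia x 130 mm, origin under its middle
- stain_jar: bystander, loose: small jar, 44 dia x 60 mm, origin under its middle
- wash_bottle: bystander, loose: white bottle with a red cap, 68 dia x 170 mm, origin under its middle
- tip_box: bystander, loose: closed box of pipette tips, 85 x 125 x 65 mm, origin under its middle
- pen_cup: bystander, loose: white cup, 72 dia x 90 mm, origin under its middle
- marker: bystander, loose: black marker pen lying down, 135 long mm, origin under its middle

How it is judged:
By the outcome, as a careful person would: the job done as asked, in the order asked, and still so for the second after the job is handed in, with the robot touching nothing.
Of cartridge1, cartridge2, cartridge3, cartridge4 only 2 to 4 are there at a start; the rules pass over those that are not, and their reading is None.
At some moment in a run one of carrier may be knocked a few centimetres aside while the robot is not near it.
It also fails if it takes over 208 s, if anything falls off the work surface, if the arm or the gripper's body presses on something with over 40 N, if the wrist force passes 120 N, or if a joint passes its speed limit or range.

## Working session

There is one attempt and no reset: what is moved stays moved. The work goes in short steps, Python scripts to look and compute and a tool call to move; the robot and the scene stay as the last step left them, time stands still between calls to the robot, and variables do not carry over. Pictures are saved under pics/ and viewed, at most 14 in all, crops included, and the job is handed in when it is done.

Besides the shell and the picture viewer there is one more tool, called as a command line: name --argument value ..., lists and objects as JSON in quotes. arm_command: Moves the arm, as the interface text tells. Its arguments: {"type":"object","properties":{"delta_pos":{"type":"array","items":{"type":"array","items":{"type":"number"}}},"twist":{"type":"array","items":{"type":"array","items":{"type":"number"}}},"gripper":{"type":"number"}},"required":["delta_pos","twist"]}

```bash
ls; mkdir -p pics
python3 - <<'E'
from cell import observe,cams,r
import cv2,numpy as np
s=observe();print(s['time_s'],s['tool_pos'],s['eef_rot'],s['width'],r.tcp_to_grasp)
for n in ['scene','top','wrist']:
    p=cams.capture(n);cv2.imwrite(f'pics/{n}0.png',p['color']);print(n,p['K'].tolist(),p['R'].round(4).tolist(),p['t'].round(4).tolist())
E
```

```text
pics
0.0 [0.24435797 0.62857468 0.23027313] [[-9.32053165e-01  3.62321016e-01 -6.14937858e-04]
 [ 3.62321526e-01  9.32051355e-01 -1.83938252e-03]
 [-9.32932779e-05 -1.93720752e-03 -9.99998119e-01]] 0.08513246710531013 0.0187
scene [[475.15243859411635, 0.0, 272.6445379572546], [0.0, 475.15243859411635, 212.37727787059472], [0.0, 0.0, 1.0]] [[0.0484, 0.9986, -0.0217], [0.691, -0.0492, -0.7211], [-0.7212, 0.0199, -0.6924]] [-0.146, -0.3115, 1.5525]
top [[387.62972410094727, 0.0, 279.8536364577028], [0.0, 387.62972410094727, 213.31996140040798], [0.0, 0.0, 1.0]] [[-0.0168, -0.9997, -0.0186], [-0.989, 0.0193, -0.1468], [0.1471, 0.0159, -0.989]] [0.1254, 0.5131, 0.9254]
wrist [[315.90585077635444, 0.0, 279.86014026689867], [0.0, 315.90585077635444, 208.5972330542537], [0.0, 0.0, 1.0]] [[0.3623, 0.9321, -0.0015], [0.8883, -0.3448, 0.3033], [0.2822, -0.1112, -0.9529]] [-0.6739, -0.0391, 0.381]
```

View pics/scene0.png

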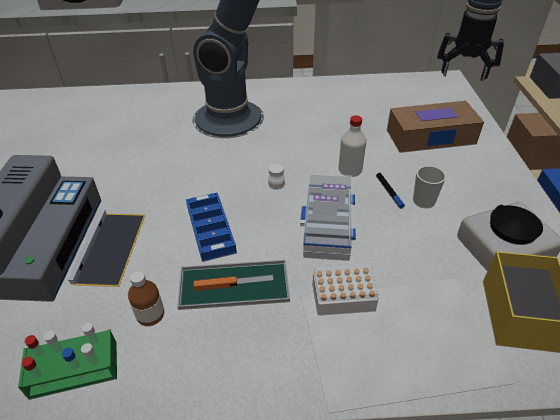

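View pics/top0.png

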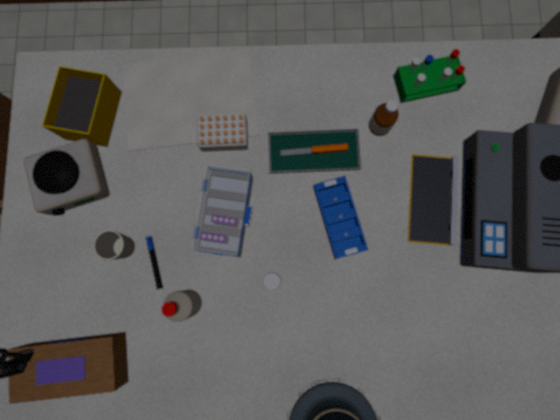

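```bash
cat > h.py <<'E'
from cell import observe,cams,r
import cv2,numpy as np
np.set_printoptions(precision=4,suppress=True)
def ray(p,uv):
    d=p['R'].T@np.linalg.inv(p['K'])@np.array([uv[0],uv[1],1.]); return -p['R'].T@p['t'],d
def at(p,uv,z):
    c,d=ray(p,uv); return (c+d*(z-c[2])/d[2])
def proj(p,X):
    q=(np.asarray(X)@p['R'].T+p['t'])@p['K'].T; return q[...,:2]/q[...,2:]
def tri(pairs):
    A=[];b=[]
    for p,uv in pairs:
        c,d=ray(p,uv);d/=np.linalg.norm(d);M=np.eye(3)-np.outer(d,d);A.append(M);b.append(M@c)
    return np.linalg.lstsq(np.vstack(A),np.hstack(b),rcond=None)[0]
def plan(reg,p,z):
    """min-area rect of a region's pixels projected on plane z: centre, sides, angle"""
    v,u=np.nonzero(reg); P=np.array([at(p,(a,b),z)[:2] for a,b in zip(u,v)])
    return cv2.minAreaRect((P*1000).astype(np.float32))
E
python3 - <<'E'
from h import *
S={n:cams.capture(n) for n in ['scene','top']}
H=dict(store=0,slot=.0405,hinge=.0445,pry_lip=.0445,opener=.003,opener_tip=.013,tray=0,carrier=0,module=0,bay=0,cartridge1=.024,amber_bottle=0,stain_jar=0,wash_bottle=0,tip_box=0,pen_cup=0,marker=0)
for k,z in H.items():
    for n,p in S.items():
        for o in cams.place_of(p,k)[:4]:
            if o['conf']>.3: print(k,n,np.round(o['pixel'],1),round(o['conf'],2),at(p,o['pixel'],z)[:2])
for k in ['carrier','tray','opener']:
    for n,p in S.items():
        o=cams.trace(p,k)
        if o: print(k,n,o[0]['conf'],plan(o[0]['region'],p,.03 if k=='carrier' else .012))
E
```

```text
store scene [326.3 226.3] 0.66 [0.519  0.2548]
store top [224.1 212.8] 0.56 [0.5253 0.2615]
slot scene [297.  212.1] 0.9 [0.505  0.1823]
slot scene [304.2 210.8] 0.32 [0.5017 0.2003]
slot top [248.5 214.2] 0.68 [0.5144 0.1941]
hinge scene [350.6 214.1] 0.88 [0.5253 0.3105]
hinge scene [276.4 184.1] 0.66 [0.4006 0.1375]
pry_lip scene [304.9 210.1] 0.8 [0.5035 0.2018]
pry_lip top [248.4 214.3] 0.74 [0.5135 0.1939]
opener scene [228.4 286.8] 0.92 [0.6931 0.0146]
opener scene [351.1 168.7] 0.46 [0.3007 0.3533]
opener top [318.5 152.6] 0.9 [0.6806 0.012 ]
opener top [247.7 217.3] 0.45 [0.5119 0.1998]
opener_tip scene [106.8 246.5] 0.69 [ 0.5623 -0.2766]
opener_tip scene [272.5 279.3] 0.58 [0.6865 0.1129]
opener_tip top [278.2 153.2] 0.84 [0.6782 0.1181]
tray scene [350.5 166.2] 0.35 [0.2856 0.3544]
tray top [312.9 149.2] 0.61 [0.6912 0.0262]
carrier scene [211.1 230.3] 0.8 [ 0.513 -0.032]
carrier top [433.7 202.3] 0.69 [ 0.5421 -0.2809]
carrier top [190.5 299.9] 0.62 [0.3052 0.3453]
carrier top [336.5 218.7] 0.56 [ 0.5042 -0.0291]
module scene [109.4 246.6] 0.95 [ 0.5509 -0.2761]
module t
[... 1088 characters left out ...]
6 ((522.494384765625, -31.352447509765625), (226.32083129882812, 87.67570495605469), 14.345826148986816)
carrier top 0.65 ((505.1033020019531, -31.581039428710938), (195.33932495117188, 89.26622009277344), 15.145719528198242)
tray scene 0.94 ((690.9953002929688, 25.47431182861328), (123.49541473388672, 243.37911987304688), 0.8552982807159424)
tray top 0.87 ((683.4129638671875, 26.11296844482422), (117.33076477050781, 240.87606811523438), 0.7018654346466064)
opener scene 0.82 ((684.8322143554688, 24.95134735107422), (31.241851806640625, 175.2472381591797), 3.8921706676483154)
opener top 0.91 ((683.6450805664062, 26.602066040039062), (24.184022903442383, 173.70277404785156), 5.932423114776611)
```

arm_command --delta_pos '[[-40,-26,0],[-80,-52,0],[-120,-78,0],[-160,-104,0],[-200,-130,0]]' --twist '[[0,0,0],[0,0,0],[0,0,0],[0,0,0],[0,0,0]]'

```text
time_s: 2.75
tool_pos: [0.3848, 0.4339, 0.2316]
eef_rot: [[-0.932, 0.362, 0.0], [0.362, 0.932, 0.001], [-0.0, 0.001, -1.0]]
force: [1.4, 0.7, -0.1]
width: 0.085
grasp_force: 0.0
```

arm_command --delta_pos '[[-40,-26,0],[-80,-52,0],[-120,-78,0],[-160,-104,0],[-200,-130,0]]' --twist '[[0,0,0],[0,0,0],[0,0,0],[0,0,0],[0,0,0]]'

```text
time_s: 3.25
tool_pos: [0.5241, 0.2403, 0.2317]
eef_rot: [[-0.932, 0.362, 0.001], [0.362, 0.932, 0.001], [-0.0, 0.001, -1.0]]
force: [1.1, 1.2, -0.1]
width: 0.0855
grasp_force: 0.0
```

arm_command --delta_pos '[[-45,-28,0],[-90,-56,0],[-135,-84,0],[-180,-112,0],[-225,-140,0]]' --twist '[[0,0,0],[0,0,0],[0,0,0],[0,0,0],[0,0,0]]'

```text
time_s: 3.75
tool_pos: [0.6742, 0.0403, 0.2315]
eef_rot: [[-0.932, 0.362, 0.0], [0.362, 0.932, 0.0], [-0.0, 0.001, -1.0]]
force: [0.8, 0.0, 0.6]
width: 0.0854
grasp_force: 0.0
```

arm_command --delta_pos '[[0,0,0],[0,0,0],[0,0,0],[0,0,0],[0,0,0]]' --twist '[[0,0,8],[0,0,16],[0,0,24],[0,0,32],[0,0,40]]'

```text
time_s: 4.25
tool_pos: [0.6732, 0.0419, 0.2313]
eef_rot: [[-0.476, 0.879, -0.0], [0.879, 0.476, 0.0], [0.0, 0.0, -1.0]]
force: [0.7, 0.3, 0.8]
width: 0.0851
grasp_force: 0.0
```

arm_command --delta_pos '[[0,0,0],[0,0,0],[0,0,0],[0,0,0],[0,0,0]]' --twist '[[0,0,8],[0,0,16],[0,0,24],[0,0,24],[0,0,24]]'

```text
time_s: 4.75
tool_pos: [0.6731, 0.0421, 0.2312]
eef_rot: [[-0.086, 0.996, -0.0], [0.996, 0.086, 0.0], [0.0, -0.0, -1.0]]
force: [0.2, 0.4, -0.4]
width: 0.0851
grasp_force: 0.0
```

Run:
```python
from h import *
p=cams.capture('wrist');cv2.imwrite('pics/w1.png',p['color'])
for k,z in dict(opener=.003,opener_tip=.013,tray=0).items():
    for o in cams.place_of(p,k)[:2]: print(k,np.round(o['pixel'],1),round(o['conf'],2),at(p,o['pixel'],z))
hsv=cv2.cvtColor(p['color'],cv2.COLOR_BGR2HSV)
m=cv2.inRange(hsv,(5,150,60),(20,255,255));n,l,st,c=cv2.connectedComponentsWithStats(m);i=1+st[1:,4].argmax();print(st[i])
print('handle top',plan(l==i,p,.023))
```

```text
opener [287.9 198.1] 0.87 [0.6845 0.0159 0.003 ]
opener [180.1 374.9] 0.58 [ 0.5506 -0.2694  0.003 ]
opener_tip [291.8 111.5] 0.88 [0.679  0.1171 0.013 ]
tray [287.7 190.5] 0.89 [0.6835 0.0247 0.    ]
tray [182.8 376.3] 0.47 [ 0.5537 -0.2748  0.    ]
[ 310  336   49   41 1375]
handle top ((769.3603515625, -193.28018188476562), (57.90480041503906, 69.6063461303711), 75.8113784790039)
```

View pics/w1.png

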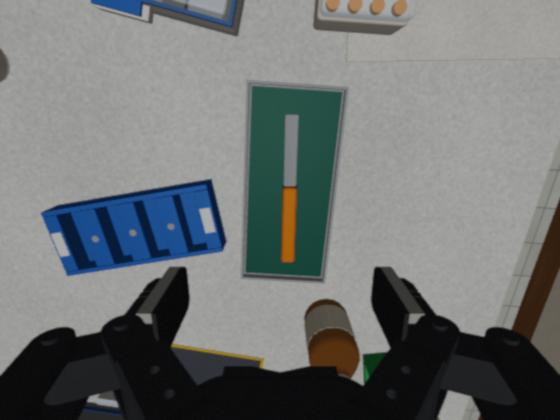

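arm_command --delta_pos '[[-10,4,40],[-22,9,85],[-22,9,130],[-22,9,175],[-22,9,205]]' --twist '[[0,0,1.8],[0,0,1.8],[0,0,1.8],[0,0,1.8],[0,0,1.8]]' --gripper 40

```text
time_s: 5.45
tool_pos: [0.6822, 0.0207, 0.0228]
eef_rot: [[-0.052, 0.999, -0.004], [0.999, 0.052, 0.0], [0.0, -0.004, -1.0]]
force: [-0.9, 0.8, 0.1]
width: 0.04
grasp_force: 0.0
```

arm_command --delta_pos '[[0,0,6],[0,0,12],[0,0,18],[0,0,20],[0,0,20]]' --twist '[[0,0,0],[0,0,0],[0,0,0],[0,0,0],[0,0,0]]'

```text
time_s: 5.95
tool_pos: [0.6846, 0.0208, 0.0074]
eef_rot: [[-0.052, 0.999, 0.002], [0.999, 0.052, 0.0], [0.0, 0.002, -1.0]]
force: [0.3, 0.5, 0.4]
width: 0.04
grasp_force: 0.0
```

arm_command --delta_pos '[[0,0,0],[0,0,0],[0,0,0],[0,0,0],[0,0,0]]' --twist '[[0,0,0],[0,0,0],[0,0,0],[0,0,0],[0,0,0]]' --gripper 5

```text
time_s: 6.45
tool_pos: [0.6848, 0.0207, 0.0074]
eef_rot: [[-0.052, 0.999, 0.002], [0.999, 0.052, 0.0], [0.0, 0.002, -1.0]]
force: [-0.4, 0.6, 6.4]
width: 0.0146
grasp_force: 61.4
```

arm_command --delta_pos '[[0,0,0],[0,0,0],[0,0,0],[0,0,0],[0,0,0]]' --twist '[[0,0,0],[0,0,0],[0,0,0],[0,0,0],[0,0,0]]'

```text
time_s: 6.95
tool_pos: [0.6848, 0.0207, 0.0074]
eef_rot: [[-0.052, 0.999, 0.002], [0.999, 0.052, 0.0], [0.0, 0.002, -1.0]]
force: [-0.6, 0.4, 6.3]
width: 0.0141
grasp_force: 61.4
```

arm_command --delta_pos '[[0,0,-20],[0,0,-60],[0,-20,-100],[20,-55,-130],[40,-90,-155]]' --twist '[[0,0,0],[0,0,0],[0,0,0],[0,0,0],[0,0,0]]'

```text
time_s: 7.45
tool_pos: [0.5914, 0.0555, 0.1626]
eef_rot: [[-0.05, 0.999, 0.001], [0.999, 0.05, 0.0], [-0.0, 0.001, -1.0]]
force: [0.3, 0.7, 0.3]
width: 0.0143
grasp_force: 60.6
```

arm_command --delta_pos '[[20,-30,-30],[40,-65,-60],[60,-100,-80],[80,-119,-85],[80,-119,-85]]' --twist '[[0,0,5],[0,0,10],[0,0,15],[0,0,15],[0,0,15]]'

```text
time_s: 7.95
tool_pos: [0.4664, 0.1329, 0.247]
eef_rot: [[0.202, 0.979, -0.0], [0.979, -0.202, 0.003], [0.003, -0.001, -1.0]]
force: [0.6, -0.3, -0.8]
width: 0.0143
grasp_force: 60.6
```

Run:
```python
from h import *
s=observe();print(s['time_s'],s['tool_pos'],s['eef_rot'],s['width'],s['grasp_force'])
p=cams.capture('wrist');cv2.imwrite('pics/w2.png',p['color'])
for k,z in dict(store=0,slot=.0405,pry_lip=.0445,hinge=.0445,opener=.25,opener_tip=.253).items():
    for o in cams.place_of(p,k)[:2]: print(k,np.round(o['pixel'],1),round(o['conf'],2),at(p,o['pixel'],z))
```

```text
7.95 [0.4664 0.1329 0.247 ] [[ 0.2024  0.9793 -0.0005]
 [ 0.9793 -0.2024  0.0034]
 [ 0.0032 -0.0012 -1.    ]] 0.014306283580713529 60.59862971305847
store [301.1  54.8] 0.78 [0.5161 0.2609 0.    ]
slot [310.1 121.9] 0.84 [0.51   0.1894 0.0405]
slot [460.4 220.5] 0.63 [0.6636 0.0435 0.0405]
pry_lip [309.  112.7] 0.8 [0.5102 0.199  0.0445]
pry_lip [383.3 409.4] 0.21 [ 0.5433 -0.2243  0.0445]
opener [279.9 279.9] 0.96 [0.4649 0.1284 0.25  ]
opener_tip [278.6  64.8] 0.61 [0.4844 0.2254 0.253 ]
```

View pics/w2.png

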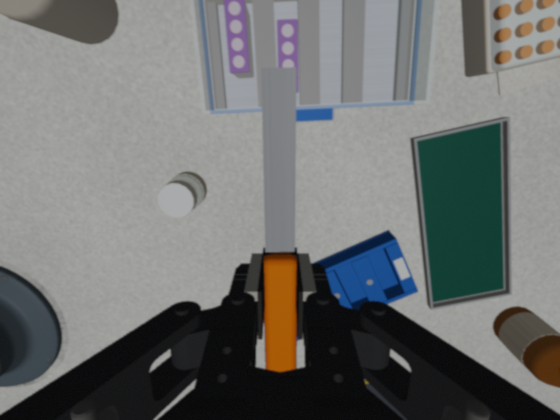

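Run:
```python
from h import *
p=cams.capture('wrist')
im=cv2.resize(p['color'][60:140,190:440],None,fx=3,fy=3,interpolation=cv2.INTER_CUBIC);cv2.imwrite('pics/c2.png',im)
hsv=cv2.cvtColor(p['color'],cv2.COLOR_BGR2HSV)
for z in (.0445,.0875):
    a,b=at(p,(211,112),z),at(p,(414,102),z);print(z,a,b,np.linalg.norm(a-b),np.degrees(np.arctan2(*(a-b)[1::-1])))
m=cv2.inRange(hsv,(100,150,80),(120,255,255));m[:90]=0;m[140:]=0
v,u=np.nonzero(m);print(u.min(),u.max())
P=np.c_[u,v][(u>300)&(u<345)];print('lip',P.min(0),P.max(0),at(p,(P[:,0].max(),P[:,1].max()),.0445))
P=np.c_[u,v];
for lo in range(200,430,20):
    q=P[(P[:,0]>=lo)&(P[:,0]<lo+20)]
    if len(q):print(lo,q[:,1].mean(),q[:,1].min(),q[:,1].max())
```

```text
0.0445 [0.4138 0.2158 0.0445] [0.6217 0.1811 0.0445] 0.21079583112791628 170.53231696267932
0.0875 [0.4228 0.2145 0.0875] [0.6048 0.1841 0.0875] 0.18450753819980467 170.53231696267932
297 326
lip [301 103] [326 114] [0.5309 0.1886 0.0445]
280 109.5 105 114
300 109.0 104 114
320 108.0657894736842 103 113
```

View pics/c2.png

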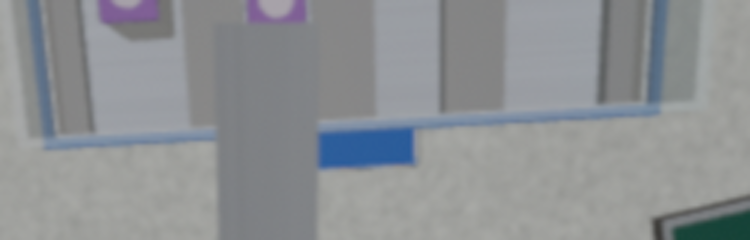

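Run:
```python
from h import *
p=cams.capture('wrist');s=observe();print(s['tool_pos'],s['eef_rot'])
c=cv2.resize(p['color'][60:140,190:440],None,fx=3,fy=3,interpolation=cv2.INTER_CUBIC)
print(np.abs(c.astype(int)-cv2.imread('pics/c2.png')).mean())
z=.0445
a,b=at(p,(205,109.2),z),at(p,(410,97),z);print(a,b,np.linalg.norm(a-b),np.degrees(np.arctan2(*(a-b)[1::-1])))
a2,b2=at(p,(190+318/3.,60+168/3),z),at(p,(190+413/3,60+165/3),z);print('lip front',a2,b2)
for k in ('slot','pry_lip','store','hinge'):
    for o in cams.place_of(p,k)[:1]: print(k,o['pixel'],o['conf'],at(p,o['pixel'],dict(slot=.0405,store=0).get(k,.0445)))
yaw=np.arctan2(*(a-b)[1::-1])-np.pi/2; x=np.array([np.cos(yaw),np.sin(yaw)]);y=np.array([-x[1],x[0]])
m=((a+b)/2)[:2]; print('store from edge',m+x*.054, 'yaw',np.degrees(yaw))
print('lip right end y in box', (b2[:2]-m)@y,(b2[:2]-m)@x)
```

```text
[0.4694 0.129  0.2459] [[ 0.2102  0.9777 -0.0005]
 [ 0.9777 -0.2102 -0.0008]
 [-0.0009 -0.0004 -1.    ]]
0.6145611111111111
[0.4084 0.22   0.0445] [0.6181 0.1871 0.0445] 0.21225221550667103 171.09075891153773
lip front [0.4997 0.1934 0.0445] [0.5323 0.1874 0.0445]
slot [309.1, 117.6] 0.8 [0.5132 0.1887 0.0405]
pry_lip [306.4, 109.7] 0.66 [0.5116 0.1973 0.0445]
store [302.4, 55.5] 0.67 [0.5213 0.2541 0.    ]
store from edge [0.5216 0.2569] yaw 81.09075891153772
lip right end y in box -0.02135831413479336 -0.013005466416888038
```

arm_command --delta_pos '[[-15,17,20],[-31,33.5,50],[-31,33.5,90],[-31,33.5,125],[-31,33.5,146]]' --twist '[[0,0,-3.2],[0,0,-3.2],[0,0,-3.2],[0,0,-3.2],[0,0,-3.2]]'

```text
time_s: 9.1
tool_pos: [0.494, 0.092, 0.0978]
eef_rot: [[0.154, 0.988, -0.003], [0.988, -0.154, -0.001], [-0.002, -0.003, -1.0]]
force: [0.1, 0.2, -0.8]
width: 0.0145
grasp_force: 60.5
```

arm_command --delta_pos '[[0,0,0],[0,0,0]]' --twist '[[0,0,0],[0,0,0]]'

```text
time_s: 9.3
tool_pos: [0.4958, 0.0924, 0.1007]
eef_rot: [[0.154, 0.988, 0.0], [0.988, -0.154, -0.0], [-0.0, 0.0, -1.0]]
force: [0.7, 0.5, -0.5]
width: 0.0145
grasp_force: 60.5
```

Run:
```python
from h import *
s=observe();print(s['time_s'],s['tool_pos'],s['eef_rot'])
p=cams.capture('wrist');q=cams.capture('scene')
a=np.vstack([cv2.resize(p['color'][0:220,120:440],(640,440))]);cv2.imwrite('pics/w3.png',a)
uv=[]
for n,k in (('w',p),('s',q)):
    for o in cams.place_of(k,'opener_tip')[:1]: print(n,o['pixel'],o['conf'],at(k,o['pixel'],.1056));uv.append((k,o['pixel']))
    for o in cams.place_of(k,'slot')[:1]: print(n,'slot',o['pixel'],o['conf'],at(k,o['pixel'],.0405))
if len(uv)==2:print('tri',tri(uv))
print('expected tip px',proj(p,np.array([.4957+.096*.155,.0919+.096*.988,.1056])),proj(q,np.array([.4957+.096*.155,.0919+.096*.988,.1056])))
```

```text
9.3 [0.4958 0.0924 0.1007] [[ 0.1539  0.9881  0.0003]
 [ 0.9881 -0.1539 -0.0002]
 [-0.0001  0.0003 -1.    ]]
w [276.8, 65.1] 0.83 [0.5085 0.1857 0.1056]
w slot [279.6, 73.1] 0.59 [0.51   0.1888 0.0405]
s [300.6, 192.5] 0.67 [0.5068 0.1898 0.1056]
s slot [426.8, 201.8] 0.71 [0.4911 0.5068 0.0405]
tri [0.5085 0.1876 0.1069]
expected tip px [281.5396  61.4523] [299.4697 193.6318]
```

View pics/w3.png

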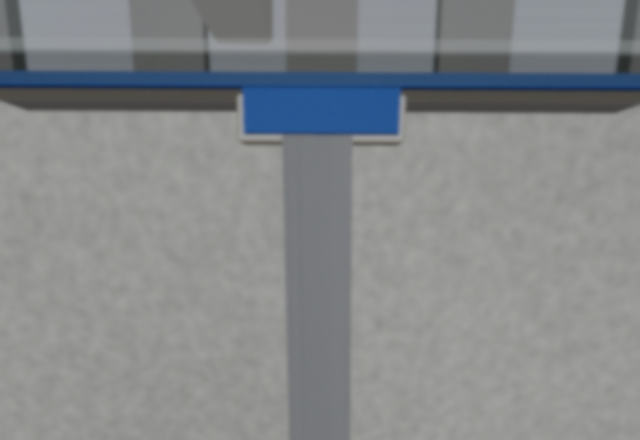

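arm_command --delta_pos '[[0,0.5,30],[0,0.5,55],[0,0.5,66],[0,0.5,66],[0,0.5,66]]' --twist '[[0,0,0],[0,0,0],[0,0,0],[0,0,0],[0,0,0]]'

```text
time_s: 10.1
tool_pos: [0.4965, 0.0924, 0.035]
eef_rot: [[0.154, 0.988, 0.001], [0.988, -0.154, 0.0], [0.001, 0.001, -1.0]]
force: [-0.2, -1.2, -1.2]
width: 0.0143
grasp_force: 60.6
```

Run:
```python
from h import *
s=observe();print(s['time_s'],s['tool_pos'],s['eef_rot'],s['force'])
p=cams.capture('wrist');q=cams.capture('scene')
T=s['tool_pos'];t=T+np.array([.096*.155,.096*.988,.0058])
print(proj(q,t))
for n,k in (('w',p),('s',q)):
    for o in cams.place_of(k,'opener_tip')[:1]: print(n,o['pixel'],o['conf'],at(k,o['pixel'],t[2]))
a=cv2.resize(q['color'][160:280,180:370],(760,480),interpolation=cv2.INTER_CUBIC);cv2.imwrite('pics/s4.png',a)
```

```text
10.1 [0.4965 0.0924 0.035 ] [[ 0.1539  0.9881  0.0012]
 [ 0.9881 -0.1539  0.0003]
 [ 0.0005  0.0011 -1.    ]] [-0.195  -1.1921 -1.209 ]
[299.2445 213.7241]
w [279.3, 64.2] 0.85 [0.5102 0.1858 0.0408]
s [297.9, 213.2] 0.67 [0.5093 0.1841 0.0408]
```

View pics/s4.png

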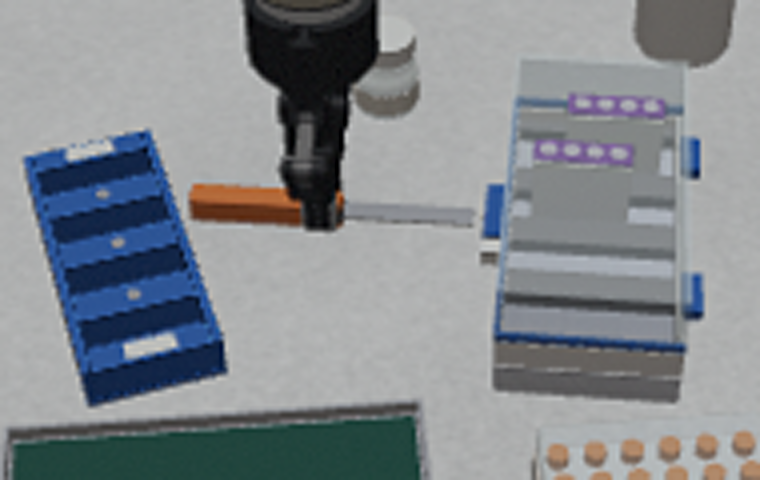

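arm_command --delta_pos '[[4,0,0],[8,0,0],[12,0,0],[15,0,0],[15,0,0]]' --twist '[[0,0,0],[0,0,0],[0,0,0],[0,0,0],[0,0,0]]'

```text
time_s: 10.8
tool_pos: [0.4982, 0.108, 0.0343]
eef_rot: [[0.153, 0.988, 0.0], [0.988, -0.153, 0.0], [0.0, 0.0, -1.0]]
force: [-0.4, 0.0, -0.4]
width: 0.0143
grasp_force: 60.6
```

arm_command --delta_pos '[[0,0,-2],[0,0,-4],[0,0,-6],[0,0,-8],[0,0,-8]]' --twist '[[0,0,0],[0,0,0],[0,0,0],[0,0,0],[0,0,0]]'

```text
time_s: 11.3
tool_pos: [0.4981, 0.1071, 0.0425]
eef_rot: [[0.154, 0.988, 0.0], [0.988, -0.154, 0.0], [0.0, 0.0, -1.0]]
force: [0.0, -0.0, -1.1]
width: 0.0145
grasp_force: 60.4
```

arm_command --delta_pos '[[0.3,0,-4],[0.9,0,-9.5],[2.2,0,-17],[3.6,0,-23],[5,0,-28]]' --twist '[[0,0,0],[0,0,0],[0,0,0],[0,0,0],[0,0,0]]'

```text
time_s: 11.8
tool_pos: [0.499, 0.1121, 0.0711]
eef_rot: [[0.154, 0.988, 0.0], [0.988, -0.154, 0.0], [0.0, 0.0, -1.0]]
force: [-0.8, -1.1, -3.2]
width: 0.0141
grasp_force: 60.4
```

Run:
```python
from h import *
s=observe();print(s['time_s'],s['tool_pos'],s['force'],s['torque'])
q=cams.capture('scene')
for k in ('pry_lip','opener_tip'):
    for o in cams.place_of(q,k)[:2]: print(k,o['pixel'],o['conf'])
h=np.array([.5216+.054*.155,.2569+.054*.988,.0445])
for th in (0,.15,.3): print(th,proj(q,h+.114*np.array([-np.cos(th)*.155,-np.cos(th)*.988,np.sin(th)])))
a=cv2.resize(q['color'][140:260,220:380],(640,480),interpolation=cv2.INTER_CUBIC);cv2.imwrite('pics/s5.png',a)
```

```text
11.8 [0.499  0.1121 0.0711] [-0.817  -1.0545 -3.2353] [-0.3297  0.0847  0.049 ]
pry_lip [349.3, 170.2] 0.74
pry_lip [308.8, 201.2] 0.57
opener_tip [303.8, 204.0] 0.7
0 [303.5532 212.6778]
0.15 [304.2498 207.6106]
0.3 [306.0196 202.6149]
```

View pics/s5.png

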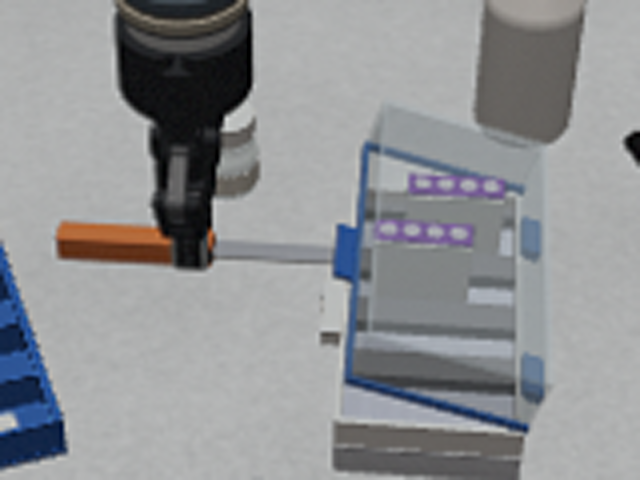

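arm_command --delta_pos '[[2.9,0,-8.4],[6.6,0,-16.5],[10.8,0,-24.3],[15.6,0,-31.7],[21.1,0,-38.7]]' --twist '[[0,0,0],[0,0,0],[0,0,0],[0,0,0],[0,0,0]]'

```text
time_s: 12.45
tool_pos: [0.5022, 0.1334, 0.1098]
eef_rot: [[0.154, 0.988, 0.0], [0.988, -0.154, 0.0], [0.0, 0.0, -1.0]]
force: [-0.3, -0.5, -2.3]
width: 0.0141
grasp_force: 60.4
```

arm_command --delta_pos '[[6,0,-6.6],[12.5,0,-12.6],[19.4,0,-18.1],[26.8,0,-23.1],[34.6,0,-27.4]]' --twist '[[0,0,0],[0,0,0],[0,0,0],[0,0,0],[0,0,0]]'

```text
time_s: 12.95
tool_pos: [0.5078, 0.1679, 0.1369]
eef_rot: [[0.154, 0.988, 0.001], [0.988, -0.154, 0.0], [0.0, 0.0, -1.0]]
force: [-0.4, -1.3, 0.2]
width: 0.0144
grasp_force: 60.6
```

Run:
```python
from h import *
s=observe();print(s['time_s'],s['tool_pos'],s['force'],s['torque'])
q=cams.capture('scene')
for k in ('pry_lip','opener_tip'):
    for o in cams.place_of(q,k)[:2]: print(k,o['pixel'],o['conf'])
h=np.array([.5216+.054*.155,.2569+.054*.988,.0445])
for th in (.7,.9,1,1.1,1.2): print(th,proj(q,h+.114*np.array([-np.cos(th)*.155,-np.cos(th)*.988,np.sin(th)])))
a=cv2.resize(q['color'][100:260,220:430],(735,560),interpolation=cv2.INTER_CUBIC);cv2.imwrite('pics/s6.png',a)
```

```text
12.95 [0.5078 0.1679 0.1369] [-0.3726 -1.3459  0.2231] [-0.2959 -0.0364  0.0231]
pry_lip [334.4, 179.9] 0.86
opener_tip [333.6, 184.7] 0.91
0.7 [315.8424 190.5503]
0.9 [323.2605 185.7331]
1 [327.487  183.7434]
1.1 [332.0012 182.0708]
1.2 [336.7536 180.7393]
```

View pics/s6.png

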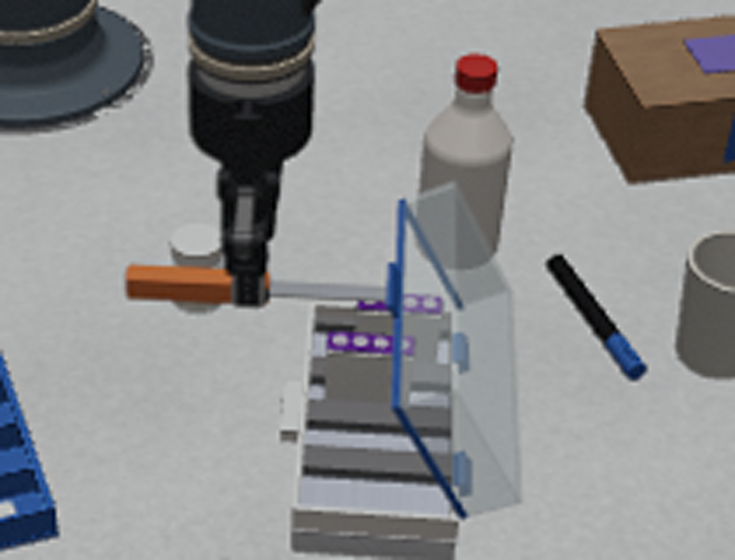

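arm_command --delta_pos '[[8,0,-3.7],[16.3,0,-6.8],[24.9,0,-9.2],[33.7,0,-10.8],[42.4,0,-11.8]]' --twist '[[0,0,0],[0,0,0],[0,0,0],[0,0,0],[0,0,0]]'

```text
time_s: 13.6
tool_pos: [0.5142, 0.2101, 0.1484]
eef_rot: [[0.153, 0.988, 0.0], [0.988, -0.153, 0.0], [0.0, 0.0, -1.0]]
force: [-0.1, -2.1, -0.6]
width: 0.0143
grasp_force: 60.6
```

arm_command --delta_pos '[[9,0,0],[18,0,0],[24,0,1],[30,0,2],[34,0,3]]' --twist '[[0,0,0],[0,0,0],[0,0,0],[0,0,0],[0,0,0]]'

```text
time_s: 14.1
tool_pos: [0.5192, 0.2433, 0.145]
eef_rot: [[0.153, 0.988, -0.0], [0.988, -0.153, 0.0], [0.0, -0.0, -1.0]]
force: [-0.4, -0.4, -0.0]
width: 0.0146
grasp_force: 60.6
```

Run:
```python
from h import *
s=observe();print(s['time_s'],s['tool_pos'],s['force'],s['torque'])
q=cams.capture('scene')
for k in ('pry_lip','opener_tip'):
    for o in cams.place_of(q,k)[:2]: print(k,o['pixel'],o['conf'])
h=np.array([.5216+.054*.155,.2569+.054*.988,.0445])
for th in (1.5,1.6,1.7,1.8,1.9): print(th,proj(q,h+.114*np.array([-np.cos(th)*.155,-np.cos(th)*.988,np.sin(th)])))
```

```text
14.1 [0.5192 0.2433 0.145 ] [-0.4328 -0.3892 -0.0159] [ 0.0125  0.0254 -0.024 ]
pry_lip [368.0, 180.6] 0.64
pry_lip [105.0, 249.3] 0.54
opener_tip [366.7, 181.9] 0.62
1.5 [351.8836 178.9663]
1.6 [357.0175 179.1491]
1.7 [362.0929 179.7219]
1.8 [367.0478 180.6783]
1.9 [371.8217 182.006 ]
```

arm_command --delta_pos '[[-30,0,0],[-60,0,-15],[-85,25,-45],[-110,60,-60],[-140,95,-60]]' --twist '[[0,0,0],[0,0,0],[0,0,0],[0,0,0],[0,0,0]]'

```text
time_s: 14.75
tool_pos: [0.5939, 0.0895, 0.2083]
eef_rot: [[0.152, 0.988, 0.006], [0.988, -0.152, 0.003], [0.004, 0.005, -1.0]]
force: [-0.1, 0.3, -0.9]
width: 0.0145
grasp_force: 60.6
```

arm_command --delta_pos '[[-25,35,0],[-50,75,0],[-55,103,0],[-55,103,0],[-55,103,0]]' --twist '[[0,0,-4],[0,0,-8],[0,0,-12],[0,0,-12],[0,0,-12]]'

```text
time_s: 15.25
tool_pos: [0.6844, 0.0191, 0.2045]
eef_rot: [[-0.053, 0.999, -0.002], [0.999, 0.053, 0.0], [0.0, -0.002, -1.0]]
force: [0.0, 0.4, -0.1]
width: 0.0148
grasp_force: 60.6
```

Run:
```python
from h import *
s=observe();print(s['time_s'],s['tool_pos'],s['eef_rot'],s['force'])
p=cams.capture('wrist')
for k in ('opener_tip','tray','opener'):
    for o in cams.place_of(p,k)[:1]: print(k,o['pixel'],o['conf'],at(p,o['pixel'],s['tool_pos'][2]+.006 if k!='tray' else 0))
```

```text
15.25 [0.6844 0.0191 0.2045] [[-0.0534  0.9986 -0.0015]
 [ 0.9986  0.0534  0.0002]
 [ 0.0003 -0.0015 -1.    ]] [ 0.0119  0.3567 -0.0911]
opener_tip [281.3, 65.6] 0.95 [0.6794 0.113  0.2105]
tray [284.0, 175.1] 0.82 [0.6876 0.0256 0.    ]
opener [281.9, 277.2] 0.61 [0.6849 0.0178 0.2105]
```

arm_command --delta_pos '[[1,0,45],[1,0,90],[1,0,135],[1,0,170],[1,0,180]]' --twist '[[0,0,0],[0,0,0],[0,0,0],[0,0,0],[0,0,0]]'

```text
time_s: 15.95
tool_pos: [0.6812, 0.0219, 0.0211]
eef_rot: [[-0.056, 0.998, -0.008], [0.998, 0.056, 0.0], [0.001, -0.008, -1.0]]
force: [-1.7, -0.1, -1.6]
width: 0.0143
grasp_force: 60.6
```

arm_command --delta_pos '[[0,0,6],[0,0,12],[0,0,16],[0,0,16],[0,0,16]]' --twist '[[0,0,0],[0,0,0],[0,0,0],[0,0,0],[0,0,0]]'

```text
time_s: 16.45
tool_pos: [0.6855, 0.0205, 0.0102]
eef_rot: [[-0.055, 0.998, 0.002], [0.998, 0.055, 0.0], [0.0, 0.002, -1.0]]
force: [-0.0, -0.6, -0.1]
width: 0.0147
grasp_force: 60.6
```

arm_command --delta_pos '[[0,0,0],[0,0,0],[0,0,0],[0,0,0],[0,0,0]]' --twist '[[0,0,0],[0,0,0],[0,0,0],[0,0,0],[0,0,0]]' --gripper 40

```text
time_s: 16.95
tool_pos: [0.6848, 0.0206, 0.0092]
eef_rot: [[-0.055, 0.998, 0.0], [0.998, 0.055, 0.0], [0.0, 0.0, -1.0]]
force: [-0.6, 0.6, -0.1]
width: 0.0398
grasp_force: 0.0
```

arm_command --delta_pos '[[0,0,-20],[0,0,-60],[0,0,-105],[0,0,-150],[0,0,-200]]' --twist '[[0,0,0],[0,0,0],[0,0,0],[0,0,0],[0,0,0]]'

```text
time_s: 17.45
tool_pos: [0.684, 0.0206, 0.2103]
eef_rot: [[-0.055, 0.998, -0.002], [0.998, 0.055, -0.0], [0.0, -0.002, -1.0]]
force: [1.0, -0.0, 0.1]
width: 0.0401
grasp_force: 0.0
```

arm_command --delta_pos '[[25,-28,-40],[60,-60,-40],[95,-92,-40],[130,-125,-40],[160,-155,-40]]' --twist '[[0,0,0],[0,0,0],[0,0,0],[0,0,0],[0,0,0]]'

```text
time_s: 17.95
tool_pos: [0.5193, 0.1735, 0.2493]
eef_rot: [[-0.056, 0.998, -0.0], [0.998, 0.056, 0.001], [0.001, -0.0, -1.0]]
force: [-0.0, 1.4, -0.4]
width: 0.0401
grasp_force: 0.0
```

arm_command --delta_pos '[[30,-29,0],[30,-29,0],[30,-29,0],[30,-29,0]]' --twist '[[0,0,6],[0,0,12],[0,0,12],[0,0,12]]'

```text
time_s: 18.35
tool_pos: [0.4911, 0.1995, 0.2494]
eef_rot: [[0.153, 0.988, 0.001], [0.988, -0.153, -0.0], [0.0, 0.001, -1.0]]
force: [0.0, -0.2, 0.1]
width: 0.0401
grasp_force: 0.0
```

Run:
```python
from h import *
s=observe();print(s['time_s'],s['tool_pos'],s['eef_rot'],s['force'])
p=cams.capture('wrist');cv2.imwrite('pics/w7.png',p['color'])
for o in cams.trace(p,'cartridge1')[:5]:
    print('tr',o['conf'],o['rect'])
hsv=cv2.cvtColor(p['color'],cv2.COLOR_BGR2HSV)
m=cv2.inRange(hsv,(130,60,60),(160,255,255));m=cv2.morphologyEx(m,cv2.MORPH_CLOSE,np.ones((9,9)))
n,l,st,c=cv2.connectedComponentsWithStats(m)
x=np.array([.155,.988]);y=np.array([-.988,.155])
for i in range(1,n):
    if st[i,4]>100:
        R=plan(l==i,p,.079);w=np.array(R[0])/1000-[.5216,.2569];print(st[i],R,'box xy',w@x,w@y)
```

```text
18.35 [0.4911 0.1995 0.2494] [[ 0.1527  0.9883  0.0006]
 [ 0.9883 -0.1527 -0.0001]
 [ 0.      0.0006 -1.    ]] [ 0.0157 -0.1966  0.0627]
tr 0.93 [218.5, 78.7, 247.0, 147.8]
tr 0.59 [266.2, 103.1, 286.9, 165.3]
tr 0.19 [240.8, 283.0, 382.0, 371.4]
[ 221   81   22   66 1263] ((456.0221862792969, 277.5323791503906), (59.327232360839844, 18.314027786254883), 81.18352508544922) box xy 0.010220229473876956 0.06798889872436521
[ 269  103   19   64 1173] ((496.6533203125, 251.56227111816406), (59.82286071777344, 17.530643463134766), 80.62251281738281) box xy -0.009140411486816442 0.023819971554565396
```

View pics/w7.png

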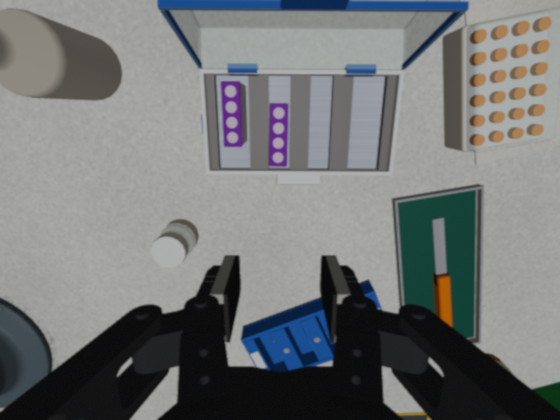

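arm_command --delta_pos '[[26,-1,20],[52.4,-2.4,60],[52.4,-2.4,105],[52.4,-2.4,145],[52.4,-2.4,160]]' --twist '[[0,0,0],[0,0,0],[0,0,0],[0,0,0],[0,0,0]]' --gripper 32

```text
time_s: 18.95
tool_pos: [0.4946, 0.2503, 0.085]
eef_rot: [[0.154, 0.988, -0.006], [0.988, -0.154, -0.004], [-0.005, -0.005, -1.0]]
force: [-0.8, -0.2, -0.1]
width: 0.0318
grasp_force: 0.0
```

arm_command --delta_pos '[[0,0,10],[0,0,20],[0,0,30],[0,0,33],[0,0,33]]' --twist '[[0,0,0],[0,0,0],[0,0,0],[0,0,0],[0,0,0]]'

```text
time_s: 19.45
tool_pos: [0.4965, 0.2523, 0.0563]
eef_rot: [[0.154, 0.988, 0.0], [0.988, -0.154, 0.0], [0.0, 0.0, -1.0]]
force: [0.3, 0.4, 0.4]
width: 0.032
grasp_force: 0.0
```

arm_command --delta_pos '[[0,0,0],[0,0,0],[0,0,0],[0,0,0],[0,0,0]]' --twist '[[0,0,0],[0,0,0],[0,0,0],[0,0,0],[0,0,0]]' --gripper 10

```text
time_s: 19.95
tool_pos: [0.4968, 0.2527, 0.0569]
eef_rot: [[0.154, 0.988, 0.001], [0.988, -0.154, 0.001], [0.001, 0.001, -1.0]]
force: [1.0, 0.5, 5.5]
width: 0.0165
grasp_force: 59.3
```

arm_command --delta_pos '[[0,0,-15],[0,0,-50],[0,0,-95],[0,0,-140],[0,0,-175]]' --twist '[[0,0,0],[0,0,0],[0,0,0],[0,0,0],[0,0,0]]'

```text
time_s: 20.45
tool_pos: [0.4965, 0.2519, 0.2345]
eef_rot: [[0.154, 0.988, 0.002], [0.988, -0.154, 0.001], [0.001, 0.001, -1.0]]
force: [0.8, -0.6, -0.5]
width: 0.0167
grasp_force: 58.8
```

arm_command --delta_pos '[[-30,8,-10],[-75,17,-15],[-120,26,-15],[-165,36,-15],[-210,46,-15]]' --twist '[[0,0,0],[0,0,0],[0,0,0],[0,0,0],[0,0,0]]'

```text
time_s: 20.95
tool_pos: [0.5087, 0.0357, 0.2468]
eef_rot: [[0.154, 0.988, -0.0], [0.988, -0.154, 0.001], [0.001, -0.0, -1.0]]
force: [1.1, 0.1, -0.2]
width: 0.0171
grasp_force: 58.9
```

arm_command --delta_pos '[[-45,11,0],[-90,22,0],[-130,30,0],[-144,33,0],[-144,33,0]]' --twist '[[0,0,-8],[0,0,-16],[0,0,-24],[0,0,-24],[0,0,-24]]'

```text
time_s: 21.45
tool_pos: [0.5188, -0.1139, 0.2469]
eef_rot: [[-0.254, 0.967, 0.0], [0.967, 0.254, -0.001], [-0.001, -0.0, -1.0]]
force: [-1.3, -1.1, 0.3]
width: 0.017
grasp_force: 58.8
```

arm_command --delta_pos '[[0,0,0],[0,0,0]]' --twist '[[0,0,0],[0,0,0]]'

```text
time_s: 21.65
tool_pos: [0.5199, -0.1079, 0.2461]
eef_rot: [[-0.264, 0.965, -0.001], [0.965, 0.264, 0.001], [0.001, -0.0, -1.0]]
force: [-0.1, 0.4, -0.1]
width: 0.0167
grasp_force: 58.9
```

```bash
cat >> h.py <<'E'
def carrier(p):
    """carrier top face: quad of the blue mask -> centre, sides, long-axis yaw (deg)"""
    hsv=cv2.cvtColor(p['color'],cv2.COLOR_BGR2HSV)
    m=cv2.inRange(hsv,(100,130,100),(125,255,255))
    m=cv2.morphologyEx(m,cv2.MORPH_OPEN,np.ones((2,2)))
    o=cams.trace(p,'carrier')
    reg=cv2.dilate(o[0]['region'].astype(np.uint8),np.ones((7,7)))
    m=m&(reg*255)
    R=plan(m>0,p,.030); c,(a,b),t=R
    if a<b: t+=90
    return m,np.array(c)/1000,(a,b),((t+90)%180)-90,o[0]['conf']
E
python3 - <<'E'
from h import *
s=observe();print(s['time_s'],s['tool_pos'],s['eef_rot'],s['force'])
p=cams.capture('wrist')
m,*R=carrier(p);print(R)
o=cams.place_of(p,'carrier')[0];print(o['conf'],at(p,o['pixel'],0))
a=p['color'].copy();a[m>0]=a[m>0]//2+np.array([0,0,127],np.uint8);cv2.imwrite('pics/w8.png',a)
E
```

```text
21.65 [ 0.5199 -0.1079  0.2461] [[-0.2636  0.9646 -0.0006]
 [ 0.9646  0.2636  0.001 ]
 [ 0.0011 -0.0003 -1.    ]] [-0.0713  0.4328 -0.0868]
[array([ 0.5072, -0.0339]), (194.08956909179688, 82.38458251953125), 14.733061790466309, 0.82]
0.61 [ 0.5026 -0.0341  0.    ]
```

View pics/w8.png

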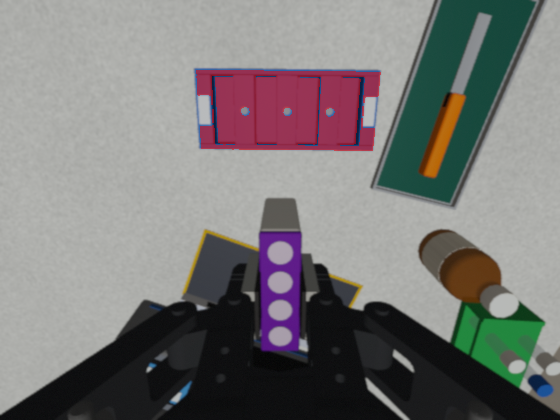

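arm_command --delta_pos '[[30,30,0],[60,60,30],[75,76,75],[75,76,120],[75,76,165]]' --twist '[[0,0,0.6],[0,0,0.6],[0,0,0.6],[0,0,0.6],[0,0,0.6]]'

```text
time_s: 22.3
tool_pos: [0.574, -0.0147, 0.0793]
eef_rot: [[-0.255, 0.967, 0.0], [0.967, 0.255, 0.001], [0.001, 0.0, -1.0]]
force: [0.4, -0.3, -0.6]
width: 0.0171
grasp_force: 58.9
```

arm_command --delta_pos '[[0,0,5],[0,0,5],[0,0,5]]' --twist '[[0,0,0],[0,0,0],[0,0,0]]'

```text
time_s: 22.6
tool_pos: [0.5755, -0.0176, 0.0785]
eef_rot: [[-0.251, 0.968, 0.004], [0.968, 0.251, 0.0], [-0.001, 0.004, -1.0]]
force: [0.6, -0.2, 0.7]
width: 0.0166
grasp_force: 58.9
```

Run:
```python
from h import *
s=observe();print(s['time_s'],s['tool_pos'],s['eef_rot'],s['force'])
p=cams.capture('wrist');q=cams.capture('scene')
a=np.hstack([cv2.resize(p['color'][0:300,90:470],(380,300)),cv2.resize(q['color'][180:280,160:300],(420,300),interpolation=cv2.INTER_CUBIC)]);cv2.imwrite('pics/w9.png',a)
```

```text
22.6 [ 0.5755 -0.0176  0.0785] [[-0.2512  0.9679  0.0041]
 [ 0.9679  0.2512  0.0002]
 [-0.0008  0.004  -1.    ]] [ 0.5976 -0.1735  0.7432]
```

View pics/w9.png

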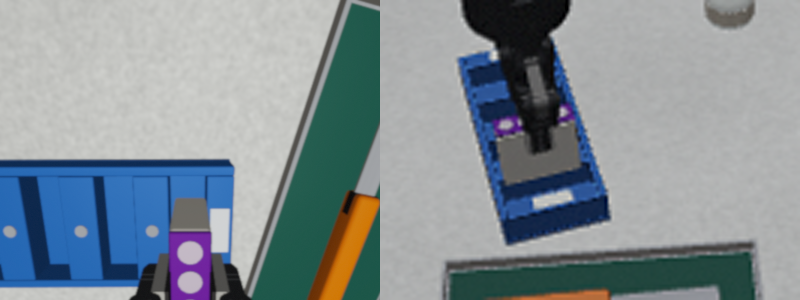

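arm_command --delta_pos '[[0,-0.3,10],[0,-0.3,20],[0,-0.3,28],[0,-0.3,34],[0,-0.3,37]]' --twist '[[0,0,0],[0,0,0],[0,0,0],[0,0,0],[0,0,0]]'

```text
time_s: 23.2
tool_pos: [0.5728, -0.0175, 0.0381]
eef_rot: [[-0.251, 0.968, -0.002], [0.968, 0.251, -0.0], [0.0, -0.002, -1.0]]
force: [0.0, 0.3, -0.5]
width: 0.0167
grasp_force: 58.9
```

arm_command --delta_pos '[[0,0,0],[0,0,0]]' --twist '[[0,0,0],[0,0,0]]'

```text
time_s: 23.4
tool_pos: [0.5735, -0.0176, 0.0392]
eef_rot: [[-0.251, 0.968, 0.0], [0.968, 0.251, -0.0], [-0.0, 0.0, -1.0]]
force: [0.0, -0.2, -0.0]
width: 0.0167
grasp_force: 59.1
```

arm_command --delta_pos '[[0,0,0],[0,0,0],[0,0,0],[0,0,0]]' --twist '[[0,0,0],[0,0,0],[0,0,0],[0,0,0]]' --gripper 30

```text
time_s: 23.8
tool_pos: [0.5735, -0.0174, 0.0393]
eef_rot: [[-0.251, 0.968, 0.0], [0.968, 0.251, 0.0], [0.0, 0.0, -1.0]]
force: [1.2, -0.4, -0.4]
width: 0.03
grasp_force: 0.0
```

arm_command --delta_pos '[[0,0,-15],[0,0,-60],[25,-3,-105],[60,-8,-150],[105,-13,-170]]' --twist '[[0,0,0],[0,0,0],[0,0,0],[0,0,0],[0,0,0]]'

```text
time_s: 24.3
tool_pos: [0.5384, 0.0733, 0.2103]
eef_rot: [[-0.246, 0.969, 0.006], [0.969, 0.246, 0.001], [-0.001, 0.006, -1.0]]
force: [1.1, 1.2, -0.4]
width: 0.0303
grasp_force: 0.0
```

arm_command --delta_pos '[[45,-6,0],[90,-12,0],[135,-18,0],[180,-24,0],[210,-26.7,0]]' --twist '[[0,0,6],[0,0,12],[0,0,18],[0,0,23.4],[0,0,23.4]]'

```text
time_s: 24.8
tool_pos: [0.4563, 0.2747, 0.2068]
eef_rot: [[0.152, 0.988, 0.0], [0.988, -0.152, 0.002], [0.002, -0.0, -1.0]]
force: [0.7, 0.2, 0.3]
width: 0.0301
grasp_force: 0.0
```

arm_command --delta_pos '[[0,0,0],[0,0,0],[0,0,0]]' --twist '[[0,0,0],[0,0,0],[0,0,0]]'

```text
time_s: 25.1
tool_pos: [0.4588, 0.2699, 0.2064]
eef_rot: [[0.156, 0.988, 0.001], [0.988, -0.156, 0.0], [0.0, 0.001, -1.0]]
force: [0.8, 0.3, 0.2]
width: 0.03
grasp_force: 0.0
```

arm_command --delta_pos '[[7,-4,30],[7,-4,70],[7,-4,105],[7,-4,120],[7,-4,120]]' --twist '[[0,0,0],[0,0,0],[0,0,0],[0,0,0],[0,0,0]]'

```text
time_s: 25.6
tool_pos: [0.4546, 0.2762, 0.0839]
eef_rot: [[0.157, 0.988, -0.003], [0.988, -0.157, -0.004], [-0.004, -0.003, -1.0]]
force: [0.2, -0.3, 0.5]
width: 0.0303
grasp_force: 0.0
```

arm_command --delta_pos '[[0,0,10],[0,0,20],[0,0,28],[0,0,30],[0,0,30]]' --twist '[[0,0,0],[0,0,0],[0,0,0],[0,0,0],[0,0,0]]'

```text
time_s: 26.1
tool_pos: [0.4552, 0.2789, 0.0556]
eef_rot: [[0.154, 0.988, -0.0], [0.988, -0.154, -0.0], [-0.0, -0.0, -1.0]]
force: [0.3, 0.8, 0.2]
width: 0.03
grasp_force: 0.0
```

arm_command --delta_pos '[[0,0,0],[0,0,0],[0,0,0],[0,0,0],[0,0,0]]' --twist '[[0,0,0],[0,0,0],[0,0,0],[0,0,0],[0,0,0]]' --gripper 10

```text
time_s: 26.6
tool_pos: [0.4555, 0.279, 0.056]
eef_rot: [[0.154, 0.988, 0.0], [0.988, -0.154, 0.0], [0.001, 0.0, -1.0]]
force: [-0.1, 0.3, 1.3]
width: 0.0169
grasp_force: 60.4
```

arm_command --delta_pos '[[0,0,-15],[0,0,-50],[0,0,-95],[0,0,-140],[0,0,-180]]' --twist '[[0,0,0],[0,0,0],[0,0,0],[0,0,0],[0,0,0]]'

```text
time_s: 27.1
tool_pos: [0.4552, 0.2787, 0.2378]
eef_rot: [[0.154, 0.988, 0.001], [0.988, -0.154, 0.001], [0.001, 0.0, -1.0]]
force: [0.5, 2.0, -0.5]
width: 0.0167
grasp_force: 60.1
```

arm_command --delta_pos '[[-30,10,-5],[-75,25,-8],[-120,40,-8],[-165,54,-8],[-210,69,-8]]' --twist '[[0,0,0],[0,0,0],[0,0,0],[0,0,0],[0,0,0]]'

```text
time_s: 27.6
tool_pos: [0.4908, 0.059, 0.2438]
eef_rot: [[0.153, 0.988, 0.0], [0.988, -0.153, 0.001], [0.001, -0.0, -1.0]]
force: [1.3, -0.3, -0.2]
width: 0.0165
grasp_force: 60.2
```

arm_command --delta_pos '[[-45,15,0],[-90,30,0],[-135,45,0],[-164,55,0],[-164,55,0]]' --twist '[[0,0,-8],[0,0,-16],[0,0,-24],[0,0,-24],[0,0,-24]]'

```text
time_s: 28.1
tool_pos: [0.5196, -0.1177, 0.2443]
eef_rot: [[-0.25, 0.968, 0.001], [0.968, 0.25, -0.004], [-0.004, 0.0, -1.0]]
force: [-0.8, 0.4, -0.1]
width: 0.017
grasp_force: 60.2
```

arm_command --delta_pos '[[0,0,0],[0,0,0],[0,0,0]]' --twist '[[0,0,0],[0,0,0],[0,0,0]]'

```text
time_s: 28.4
tool_pos: [0.5203, -0.1079, 0.2434]
eef_rot: [[-0.264, 0.964, -0.001], [0.964, 0.264, 0.001], [0.001, -0.0, -1.0]]
force: [0.1, -0.1, -0.8]
width: 0.017
grasp_force: 60.2
```

Run:
```python
from h import *
s=observe();print(s['time_s'],s['tool_pos'],s['eef_rot'],s['force'])
p=cams.capture('wrist')
m,*R=carrier(p);print(R)
a=p['color'].copy();a[m>0]=a[m>0]//2+np.array([0,0,127],np.uint8);cv2.imwrite('pics/w10.png',a)
```

```text
28.4 [ 0.5203 -0.1079  0.2434] [[-0.2642  0.9645 -0.0005]
 [ 0.9645  0.2642  0.0008]
 [ 0.0009 -0.0003 -1.    ]] [ 0.1294 -0.1213 -0.7917]
[array([ 0.5072, -0.0339]), (194.1503448486328, 82.5760269165039), 14.733063697814941, 0.72]
```

View pics/w10.png

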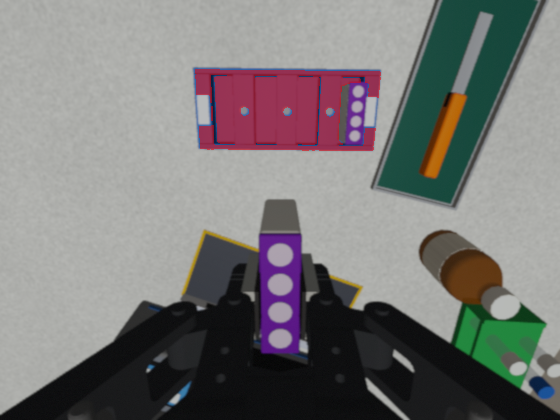

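arm_command --delta_pos '[[30,-25,0],[60,-50,30],[77,-62,75],[77,-62,120],[77,-62,165]]' --twist '[[0,0,0.6],[0,0,0.6],[0,0,0.6],[0,0,0.6],[0,0,0.6]]'

```text
time_s: 29.0
tool_pos: [0.4404, -0.0498, 0.0778]
eef_rot: [[-0.255, 0.967, 0.002], [0.967, 0.255, 0.001], [0.001, 0.002, -1.0]]
force: [1.0, -0.1, -0.9]
width: 0.0169
grasp_force: 60.2
```

arm_command --delta_pos '[[0,0,0],[0,0,0],[0,0,0],[0,0,0]]' --twist '[[0,0,0],[0,0,0],[0,0,0],[0,0,0]]'

```text
time_s: 29.4
tool_pos: [0.4422, -0.0516, 0.0809]
eef_rot: [[-0.251, 0.968, 0.005], [0.968, 0.251, 0.001], [-0.0, 0.005, -1.0]]
force: [0.2, -1.3, -0.0]
width: 0.017
grasp_force: 60.1
```

Run:
```python
from h import *
s=observe();print(s['time_s'],s['tool_pos'],s['eef_rot'],s['force'])
p=cams.capture('wrist')
# column of the foil (cartridge) vs expected slot-centre pixels
c=np.array([.5072,-.0339]);u=np.array([.9671,.2543]);v=np.array([-.2543,.9671])
sl=c-.069*u
for t in (.04,.03): print(proj(p,np.r_[sl+t*v,.03]))
# measured block dots: white dots on blue
g=cv2.cvtColor(p['color'],cv2.COLOR_BGR2HSV);m=cv2.inRange(g,(0,0,130),(130,110,255))
reg=cams.trace(p,'carrier')[0]['region'];x0,y0,x1,y1=[int(k) for k in cams.find_in(p,'carrier')[0]['rect']];print(x0,y0,x1,y1)
mm=np.zeros_like(m);mm[y0:y1,x0:x1]=m[y0:y1,x0:x1]
n,l,st,ce=cv2.connectedComponentsWithStats(mm)
for i in range(1,n):
    if 20<st[i,4]<2000: print(st[i],ce[i])
for y in (-46,0,46): print('dot',y,proj(p,np.r_[c+y/1000*u,.03]))
```

```text
29.4 [ 0.4422 -0.0516  0.0809] [[-0.2515  0.9679  0.0049]
 [ 0.9679  0.2515  0.0011]
 [-0.0002  0.0051 -1.    ]] [ 0.1615 -1.2598 -0.0175]
[277.5764 171.0366]
[277.6564 186.678 ]
230 158 547 286
[ 230  158  317  119 1153] [381.2142 185.6496]
[490 202  20  84 141] [499.461  242.8582]
[235 209  21  44 870] [245.1747 230.331 ]
[306 225  12  12 118] [311.5    230.4068]
[376 225  12  12 116] [381.4828 230.1034]
[445 224  13  12 118] [451.3559 229.839 ]
[527 236  20  39  81] [536.5309 255.3827]
[333 285 146   1 146] [405.5 285. ]
dot -46 [312.6625 230.724 ]
dot 0 [382.1467 230.4255]
dot 46 [451.5294 230.1275]
```

arm_command --delta_pos '[[0,-0.8,5],[0,-0.8,12],[0,-0.8,22],[0,-0.8,32],[0,-0.8,39]]' --twist '[[0,0,0],[0,0,0],[0,0,0],[0,0,0],[0,0,0]]'

```text
time_s: 30.05
tool_pos: [0.4389, -0.0518, 0.0384]
eef_rot: [[-0.251, 0.968, -0.002], [0.968, 0.251, -0.0], [0.0, -0.002, -1.0]]
force: [-0.7, 0.7, -0.8]
width: 0.0165
grasp_force: 60.1
```

arm_command --delta_pos '[[0,0,0],[0,0,0],[0,0,0]]' --twist '[[0,0,0],[0,0,0],[0,0,0]]'

```text
time_s: 30.35
tool_pos: [0.4398, -0.0519, 0.0399]
eef_rot: [[-0.251, 0.968, 0.0], [0.968, 0.251, 0.0], [-0.0, 0.0, -1.0]]
force: [0.4, -0.2, -0.7]
width: 0.0169
grasp_force: 60.1
```

arm_command --delta_pos '[[0,0,2],[0,0,2]]' --twist '[[0,0,0],[0,0,0]]'

```text
time_s: 30.55
tool_pos: [0.4396, -0.0517, 0.0378]
eef_rot: [[-0.251, 0.968, 0.0], [0.968, 0.251, 0.0], [0.0, 0.0, -1.0]]
force: [-0.9, -0.2, -0.3]
width: 0.0167
grasp_force: 60.1
```

arm_command --delta_pos '[[0,0,0],[0,0,0],[0,0,0],[0,0,0]]' --twist '[[0,0,0],[0,0,0],[0,0,0],[0,0,0]]' --gripper 30

```text
time_s: 30.95
tool_pos: [0.4396, -0.0518, 0.0378]
eef_rot: [[-0.251, 0.968, 0.0], [0.968, 0.251, 0.0], [0.0, 0.0, -1.0]]
force: [-0.1, 0.3, -0.2]
width: 0.03
grasp_force: 0.0
```

arm_command --delta_pos '[[0,0,-15],[0,0,-60],[0,0,-110],[0,0,-160],[0,0,-210]]' --twist '[[0,0,0],[0,0,0],[0,0,0],[0,0,0],[0,0,0]]'

```text
time_s: 31.45
tool_pos: [0.439, -0.0521, 0.2495]
eef_rot: [[-0.251, 0.968, -0.0], [0.968, 0.251, 0.0], [0.0, -0.0, -1.0]]
force: [-0.3, 1.5, -0.3]
width: 0.0299
grasp_force: 0.0
```

arm_command --delta_pos '[[44,22,0],[88,45,0],[132,67,0],[176,90,0],[220,112,0]]' --twist '[[0,0,0],[0,0,0],[0,0,0],[0,0,0],[0,0,0]]' --gripper 0

```text
time_s: 31.95
tool_pos: [0.4927, 0.1913, 0.2478]
eef_rot: [[-0.251, 0.968, 0.0], [0.968, 0.251, 0.001], [0.001, 0.0, -1.0]]
force: [1.2, -0.1, -1.3]
width: 0.0002
grasp_force: 0.0
```

arm_command --delta_pos '[[44,22,0],[88,45,0],[132,67,0],[176,90,0],[220,115,0]]' --twist '[[0,0,6],[0,0,12],[0,0,18],[0,0,23.4],[0,0,23.4]]'

```text
time_s: 32.45
tool_pos: [0.5482, 0.4328, 0.2474]
eef_rot: [[0.154, 0.988, -0.001], [0.988, -0.154, -0.0], [-0.0, -0.0, -1.0]]
force: [1.1, 0.1, 0.1]
width: -0.0003
grasp_force: 0.0
```

arm_command --delta_pos '[[0,0,0],[0,0,0]]' --twist '[[0,0,0],[0,0,0]]'

```text
time_s: 32.65
tool_pos: [0.5479, 0.4315, 0.2463]
eef_rot: [[0.151, 0.988, -0.001], [0.988, -0.151, -0.002], [-0.002, -0.001, -1.0]]
force: [0.3, -0.6, 0.7]
width: 0.0003
grasp_force: 0.0
```

Run:
```python
from h import *
s=observe();print(s['time_s'],s['tool_pos'],s['eef_rot'],s['width'])
q=cams.capture('scene');t=cams.capture('top')
for n,k in (('scene',q),('top',t)):
    for o in cams.place_of(k,'pry_lip')[:2]: print(n,o['pixel'],o['conf'])
h=np.array([.530,.3103,.0445])
for th in (1.6,1.7,1.8,1.9): X=h+.114*np.array([-np.cos(th)*.155,-np.cos(th)*.988,np.sin(th)]);print(th,proj(q,X),proj(t,X))
```

```text
32.65 [0.5479 0.4315 0.2463] [[ 0.1514  0.9885 -0.0011]
 [ 0.9885 -0.1514 -0.0021]
 [-0.0023 -0.0008 -1.    ]] 0.0002992582694107475
scene [368.1, 177.3] 0.93
top [179.5, 199.2] 0.82
top [226.1, 134.9] 0.71
1.6 [357.0411 179.1566] [188.8617 200.2227]
1.7 [362.1167 179.7295] [183.8994 199.6106]
1.8 [367.0716 180.6858] [179.159  199.1031]
1.9 [371.8456 182.0136] [174.7038 198.7062]
```

Run:
```python
import numpy as np
def P(r,h,t): return np.array([-r*np.cos(t)+h*np.sin(t), r*np.sin(t)+h*np.cos(t)])
prev=None
for t in np.arange(1.85,-0.01,-.0925):
    p=P(95,43,t);c=P(108,43,t)
    x=max(p[0],c[0])+11;z=p[1]+44.5
    print(round(t,3),round(x,1),round(z,1))
```

```text
1.85 82.1 124.0
1.758 73.3 129.9
1.665 64.0 135.0
1.572 54.2 139.4
1.48 45.2 143.0
1.388 36.0 145.7
1.295 26.5 147.6
1.202 16.9 148.6
1.11 7.3 148.7
1.017 -2.3 147.9
0.925 -11.8 146.2
0.832 -21.1 143.7
0.74 -30.2 140.3
0.647 -38.8 136.1
0.555 -47.1 131.1
0.462 -54.8 125.4
0.37 -62.0 118.9
0.277 -68.6 111.9
0.185 -74.5 104.2
0.092 -79.6 96.1
-0.0 -84.0 87.5
```

arm_command --delta_pos '[[0,0,40],[0,0,85],[0,0,115],[0,0,120],[0,0,120]]' --twist '[[0,0,0],[0,0,0],[0,0,0],[0,0,0],[0,0,0]]'

```text
time_s: 33.35
tool_pos: [0.5487, 0.4296, 0.1281]
eef_rot: [[0.155, 0.988, -0.0], [0.988, -0.155, -0.0], [-0.0, -0.0, -1.0]]
force: [-0.2, -0.4, 0.5]
width: 0.0001
grasp_force: 0.0
```

arm_command --delta_pos '[[-20,0,0],[-35,0,0],[-43,0,-2],[-50,0,-5],[-57,0,-7]]' --twist '[[0,0,0],[0,0,0],[0,0,0],[0,0,0],[0,0,0]]'

```text
time_s: 33.85
tool_pos: [0.5407, 0.3756, 0.1367]
eef_rot: [[0.153, 0.988, 0.003], [0.988, -0.153, 0.004], [0.004, 0.002, -1.0]]
force: [0.1, 2.1, 1.1]
width: 0.0
grasp_force: 1.3
```

arm_command --delta_pos '[[-9.8,0,-4.4],[-18.8,0,-8],[-28,0,-10.7],[-37.5,0,-12.6],[-47.1,0,-13.6]]' --twist '[[0,0,0],[0,0,0],[0,0,0],[0,0,0],[0,0,0]]'

```text
time_s: 34.35
tool_pos: [0.5322, 0.3266, 0.1485]
eef_rot: [[0.154, 0.988, -0.0], [0.988, -0.154, -0.0], [-0.0, -0.0, -1.0]]
force: [-0.2, 2.4, 3.1]
width: -0.0002
grasp_force: 1.0
```

Run:
```python
from h import *
s=observe();print(s['time_s'],s['tool_pos'],s['force'])
q=cams.capture('scene')
for o in cams.place_of(q,'pry_lip')[:2]: print(o['pixel'],o['conf'])
h=np.array([.530,.3103,.0445])
for th in (1,1.1,1.2,1.3): X=h+.114*np.array([-np.cos(th)*.155,-np.cos(th)*.988,np.sin(th)]);print(th,proj(q,X))
```

```text
34.35 [0.5322 0.3266 0.1485] [-0.2047  2.4277  3.0815]
[337.3, 179.9] 0.97
1 [327.5097 183.7509]
1.1 [332.0241 182.0783]
1.2 [336.7767 180.7468]
1.3 [341.7136 179.7763]
```

Following well (1.2 rad). Continue down.

arm_command --delta_pos '[[-9.6,0,0],[-19.2,0,0.7],[-28.7,0,2.4],[-38,0,4.9],[-47.1,0,8.3]]' --twist '[[0,0,0],[0,0,0],[0,0,0],[0,0,0],[0,0,0]]'

```text
time_s: 34.95
tool_pos: [0.5249, 0.28, 0.1397]
eef_rot: [[0.154, 0.988, -0.001], [0.988, -0.154, -0.0], [-0.0, -0.001, -1.0]]
force: [-0.1, 1.2, 0.5]
width: 0.0003
grasp_force: 0.6
```

arm_command --delta_pos '[[-8.6,0,4.2],[-16.9,0,9.2],[-24.6,0,14.9],[-31.8,0,21.4],[-38.4,0,28.4]]' --twist '[[0,0,0],[0,0,0],[0,0,0],[0,0,0],[0,0,0]]'

```text
time_s: 35.45
tool_pos: [0.5194, 0.2422, 0.1111]
eef_rot: [[0.154, 0.988, 0.0], [0.988, -0.154, -0.0], [-0.0, 0.0, -1.0]]
force: [-0.1, -0.8, 1.8]
width: -0.0004
grasp_force: 0.6
```

arm_command --delta_pos '[[-3,0,4],[-5.9,0,7.7],[-8.6,0,11.7],[-11,0,15.8],[-13.2,0,20]]' --twist '[[0,0,0],[0,0,0],[0,0,0],[0,0,0],[0,0,0]]'

```text
time_s: 35.95
tool_pos: [0.5173, 0.2301, 0.0913]
eef_rot: [[0.153, 0.988, 0.0], [0.988, -0.153, 0.0], [0.0, 0.0, -1.0]]
force: [-0.6, -1.1, 1.0]
width: 0.0002
grasp_force: 0.5
```

arm_command --delta_pos '[[-1,0,2],[-2,0,4],[-2,0,5],[-2,0,6],[-2,0,6]]' --twist '[[0,0,0],[0,0,0],[0,0,0],[0,0,0],[0,0,0]]'

```text
time_s: 36.45
tool_pos: [0.5171, 0.2283, 0.0874]
eef_rot: [[0.154, 0.988, -0.001], [0.988, -0.154, 0.001], [0.001, -0.001, -1.0]]
force: [-4.8, -2.0, 15.0]
width: 0.0
grasp_force: 7.5
```

arm_command --delta_pos '[[0,0,-30],[0,0,-75],[-10,2,-120],[-30,6,-160],[-60,11,-195]]' --twist '[[0,0,0],[0,0,0],[0,0,0],[0,0,0],[0,0,0]]'

```text
time_s: 36.95
tool_pos: [0.5189, 0.1686, 0.2828]
eef_rot: [[0.15, 0.989, 0.002], [0.989, -0.15, 0.002], [0.002, 0.002, -1.0]]
force: [-0.1, 0.6, 0.2]
width: 0.0002
grasp_force: 0.0
```

arm_command --delta_pos '[[-35,7,-20],[-75,14,-40],[-115,22,-55],[-160,31,-65],[-205,39,-65]]' --twist '[[0,0,0],[0,0,0],[0,0,0],[0,0,0],[0,0,0]]'

```text
time_s: 37.45
tool_pos: [0.5265, -0.0428, 0.3474]
eef_rot: [[0.153, 0.988, 0.004], [0.988, -0.153, 0.001], [0.002, 0.004, -1.0]]
force: [0.5, -0.5, -0.1]
width: -0.0
grasp_force: 0.0
```

arm_command --delta_pos '[[-40,8,0],[-80,16,0],[-120,24,0],[-136,26,0],[-136,26,0]]' --twist '[[0,0,-4.5],[0,0,-9],[0,0,-9],[0,0,-9],[0,0,-9]]'

```text
time_s: 37.95
tool_pos: [0.5296, -0.1829, 0.3457]
eef_rot: [[0.003, 1.0, 0.0], [1.0, -0.003, -0.001], [-0.001, 0.0, -1.0]]
force: [-0.3, 0.1, -0.6]
width: -0.0002
grasp_force: 0.0
```

arm_command --delta_pos '[[0,0,0],[0,0,0],[0,0,0]]' --twist '[[0,0,0],[0,0,0],[0,0,0]]'

```text
time_s: 38.25
tool_pos: [0.531, -0.1779, 0.3455]
eef_rot: [[-0.006, 1.0, -0.0], [1.0, 0.006, 0.001], [0.001, -0.0, -1.0]]
force: [-0.1, 0.3, 0.8]
width: -0.0004
grasp_force: 0.0
```

Run:
```python
from h import *
s=observe();print(s['time_s'],s['tool_pos'],s['eef_rot'])
p=cams.capture('wrist');cv2.imwrite('pics/w11.png',p['color'])
m,*R=carrier(p);print(R)
for o in cams.trace(p,'cartridge1')[:3]: print(o['conf'],o['rect'])
for k in('bay','module'):
    for o in cams.place_of(p,k)[:1]: print(k,o['conf'],o['pixel'],at(p,o['pixel'],0))
```

```text
38.25 [ 0.531  -0.1779  0.3455] [[-0.0059  1.     -0.0001]
 [ 1.      0.0059  0.0008]
 [ 0.0008 -0.0001 -1.    ]]
[array([ 0.5073, -0.0346]), (193.7491455078125, 84.836669921875), 14.925509452819824, 0.64]
0.76 [191.3, 40.0, 227.2, 96.6]
0.76 [302.8, 5.5, 329.0, 70.3]
bay 0.74 [313.1, 46.7] [ 0.5755 -0.018   0.    ]
module 0.94 [292.8, 218.8] [ 0.5518 -0.273  -0.    ]
```

arm_command --delta_pos '[[-40,0,0],[-80,0,0],[-120,0,0],[-160,0,0],[-170,0,0]]' --twist '[[0,0,0],[0,0,0],[0,0,0],[0,0,0],[0,0,0]]'

```text
time_s: 39.0
tool_pos: [0.5289, -0.3547, 0.3456]
eef_rot: [[0.004, 1.0, -0.001], [1.0, -0.004, -0.003], [-0.003, -0.001, -1.0]]
force: [-0.4, -1.0, 0.4]
width: -0.0002
grasp_force: 0.0
```

arm_command --delta_pos '[[0,0,0],[0,0,0],[0,0,0]]' --twist '[[0,0,0],[0,0,0],[0,0,0]]'

```text
time_s: 39.3
tool_pos: [0.5319, -0.3477, 0.3455]
eef_rot: [[-0.006, 1.0, 0.0], [1.0, 0.006, 0.002], [0.002, 0.0, -1.0]]
force: [-0.6, 0.1, 0.4]
width: -0.0004
grasp_force: 0.0
```

Run:
```python
from h import *
s=observe();print(s['time_s'],s['tool_pos'],s['eef_rot'])
p=cams.capture('wrist');cv2.imwrite('pics/w12.png',p['color'])
for k in('bay','module'):
    for o in cams.place_of(p,k)[:1]: print(k,o['conf'],o['pixel'],at(p,o['pixel'],0))
hsv=cv2.cvtColor(p['color'],cv2.COLOR_BGR2HSV)
m=cv2.inRange(hsv,(18,120,90),(35,255,255));n,l,st,c=cv2.connectedComponentsWithStats(m)
for i in range(1,n):
    if st[i,4]>60: print(st[i],plan(l==i,p,0))
L=cv2.HoughLinesP(m,1,np.pi/360,40,minLineLength=40,maxLineGap=8)
for x in L[:12,0] if L is not None else []: a,b=at(p,x[:2],0),at(p,x[2:],0);print(x,a[:2],b[:2],np.degrees(np.arctan2(*(b-a)[1::-1])))
q=cv2.Canny(cv2.cvtColor(p['color'],cv2.COLOR_BGR2GRAY),60,150);cv2.imwrite('pics/w12e.png',q)
```

```text
39.3 [ 0.5319 -0.3477  0.3455] [[-0.0057  1.      0.0003]
 [ 1.      0.0057  0.0015]
 [ 0.0015  0.0003 -1.    ]]
bay 0.66 [293.9, 113.4] [ 0.5515 -0.2769 -0.    ]
module 0.72 [295.1, 113.9] [ 0.5533 -0.2776  0.    ]
[214  60 165  91 813] ((551.5515747070312, -267.94549560546875), (101.676025390625, 231.46176147460938), 83.7808837890625)
[218  61 377  82] [ 0.4427 -0.2066] [ 0.6704 -0.2329] -6.596551309959021
[219  60 378  81] [ 0.4442 -0.2053] [ 0.6717 -0.2316] -6.589809315729932
[365 148 376  80] [ 0.6613 -0.327 ] [ 0.6687 -0.2302] 85.64257755551913
[214 133 218  62] [ 0.4314 -0.306 ] [ 0.4427 -0.2079] 83.44900007140969
[215 133 219  62] [ 0.4329 -0.306 ] [ 0.4441 -0.2079] 83.50304829747493
[220  62 365  81] [ 0.4455 -0.2079] [ 0.653  -0.2317] -6.546441816471011
[363 150 375  80] [ 0.6585 -0.3301] [ 0.6673 -0.2302] 84.9969053326978
```

View pics/w12.png

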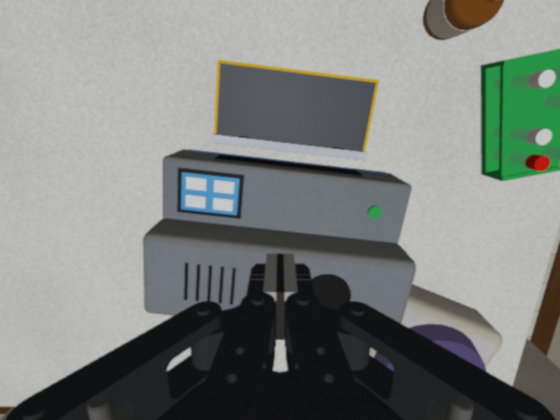

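arm_command --delta_pos '[[40,-4,20],[85,-9,40],[130,-14,60],[175,-19,80],[220,-23,100]]' --twist '[[0,0,0],[0,0,0],[0,0,0],[0,0,0],[0,0,0]]' --gripper 85

```text
time_s: 39.95
tool_pos: [0.5069, -0.1273, 0.2452]
eef_rot: [[-0.004, 1.0, 0.001], [1.0, 0.004, 0.001], [0.001, 0.001, -1.0]]
force: [0.3, -0.7, 0.1]
width: 0.0725
grasp_force: 0.0
```

arm_command --delta_pos '[[40,-4,20],[85,-9,40],[125,-14,60],[159,-17,80],[159,-17,100]]' --twist '[[0,0,-7],[0,0,-14.5],[0,0,-14.5],[0,0,-14.5],[0,0,-14.5]]'

```text
time_s: 40.45
tool_pos: [0.4894, 0.0356, 0.1449]
eef_rot: [[-0.263, 0.965, -0.0], [0.965, 0.263, 0.003], [0.003, 0.001, -1.0]]
force: [0.1, 0.6, -0.1]
width: 0.0853
grasp_force: 0.0
```

arm_command --delta_pos '[[0,0,0],[0,0,0],[0,0,0]]' --twist '[[0,0,0],[0,0,0],[0,0,0]]'

```text
time_s: 40.75
tool_pos: [0.4908, 0.0283, 0.1468]
eef_rot: [[-0.251, 0.968, 0.002], [0.968, 0.251, 0.0], [-0.0, 0.002, -1.0]]
force: [1.0, -0.3, -0.5]
width: 0.0848
grasp_force: 0.0
```

Run:
```python
from h import *
s=observe();print(s['time_s'],s['tool_pos'],s['eef_rot'],s['width'])
p=cams.capture('top')
m,*R=carrier(p);print(R)
```

```text
40.75 [0.4908 0.0283 0.1468] [[-0.2513  0.9679  0.0022]
 [ 0.9679  0.2513  0.0004]
 [-0.0002  0.0023 -1.    ]] 0.0847818903089178
[array([0.5135, 0.197 ]), (12.4392728805542, 41.22660446166992), -10.560111999511719, 0.45]
```

arm_command --delta_pos '[[5,0,35],[5,0,80],[5,0,115],[5,0,137],[5,0,146]]' --twist '[[0,0,0],[0,0,0],[0,0,0],[0,0,0],[0,0,0]]'

```text
time_s: 41.35
tool_pos: [0.488, 0.0334, -0.0017]
eef_rot: [[-0.252, 0.968, -0.002], [0.968, 0.252, -0.0], [0.0, -0.002, -1.0]]
force: [-0.3, 0.0, 0.1]
width: 0.0849
grasp_force: 0.0
```

arm_command --delta_pos '[[-5,0,0],[-10,0,0],[-14,0,0],[-17,0,0],[-20,0,0]]' --twist '[[0,0,0],[0,0,0],[0,0,0],[0,0,0],[0,0,0]]'

```text
time_s: 41.85
tool_pos: [0.4941, 0.0161, 0.0005]
eef_rot: [[-0.254, 0.967, 0.001], [0.967, 0.254, 0.003], [0.003, 0.001, -1.0]]
force: [-1.3, 4.3, 3.2]
width: 0.0849
grasp_force: 2.5
```

arm_command --delta_pos '[[-3,0,0],[-6,0,0],[-9,0,0],[-12,0,0],[-15,0,0]]' --twist '[[0,0,0],[0,0,0],[0,0,0],[0,0,0],[0,0,0]]'

```text
time_s: 42.35
tool_pos: [0.4976, 0.0003, -0.0003]
eef_rot: [[-0.253, 0.967, 0.0], [0.967, 0.253, 0.001], [0.001, 0.0, -1.0]]
force: [-1.6, 4.7, 3.9]
width: 0.0851
grasp_force: 2.4
```

Run:
```python
from h import *
s=observe();print(s['time_s'],s['tool_pos'],s['eef_rot'],s['force'])
c0=np.array([.5073,-.0343]);
for n in('top','scene','wrist'):
    p=cams.capture(n)
    for o in cams.place_of(p,'carrier')[:2]: print(n,o['conf'],o['pixel'],at(p,o['pixel'],0)[:2])
    for o in cams.find_in(p,'carrier')[:1]: print(o)
```

```text
42.35 [ 0.4976  0.0003 -0.0003] [[-0.2534  0.9674  0.    ]
 [ 0.9674  0.2534  0.0006]
 [ 0.0005  0.0002 -1.    ]] [-1.604   4.6861  3.8677]
top 0.69 [314.5, 152.8] [0.6812 0.0223]
{'rect': [345.4, 176.9, 373.1, 253.8], 'conf': 0.68}
scene 0.72 [203.7, 229.0] [ 0.5072 -0.0507]
{'rect': [127.1, 271.0, 164.3, 328.5], 'conf': 0.4}
wrist 0.64 [277.3, 353.8] [ 0.5091 -0.0521]
{'rect': [54.1, 289.2, 504.8, 382.7], 'conf': 0.92}
```

arm_command --delta_pos '[[-5,0,0],[-11,0,0],[-18,0,0],[-25,0,0],[-32,0,0]]' --twist '[[0,0,0],[0,0,0],[0,0,0],[0,0,0],[0,0,0]]'

```text
time_s: 43.3
tool_pos: [0.5055, -0.0319, -0.0006]
eef_rot: [[-0.252, 0.968, -0.0], [0.968, 0.252, -0.0], [-0.0, -0.001, -1.0]]
force: [-0.8, 2.7, -1.0]
width: 0.0852
grasp_force: 1.1
```

arm_command --delta_pos '[[-7,0,0],[-14,0,0],[-21,0,0],[-28,0,0],[-35,0,0]]' --twist '[[0,0,0],[0,0,0],[0,0,0],[0,0,0],[0,0,0]]'

```text
time_s: 43.8
tool_pos: [0.5145, -0.0653, -0.0004]
eef_rot: [[-0.253, 0.967, -0.0], [0.967, 0.253, 0.0], [0.0, -0.0, -1.0]]
force: [-0.8, 3.0, -2.7]
width: 0.0851
grasp_force: 1.1
```

arm_command --delta_pos '[[-7,0,0],[-14,0,0],[-21,0,0],[-28,0,0],[-35,0,0]]' --twist '[[0,0,0],[0,0,0],[0,0,0],[0,0,0],[0,0,0]]'

```text
time_s: 44.3
tool_pos: [0.5234, -0.0991, -0.0004]
eef_rot: [[-0.253, 0.967, -0.0], [0.967, 0.253, 0.0], [0.0, -0.0, -1.0]]
force: [-0.5, 2.2, -2.0]
width: 0.0849
grasp_force: 1.1
```

arm_command --delta_pos '[[-6,0,0],[-12,0,0],[-18,0,0],[-23,0,0],[-28,0,0]]' --twist '[[0,0,0],[0,0,0],[0,0,0],[0,0,0],[0,0,0]]'

```text
time_s: 44.8
tool_pos: [0.5305, -0.1258, -0.0004]
eef_rot: [[-0.253, 0.967, -0.0], [0.967, 0.253, 0.0], [0.0, -0.0, -1.0]]
force: [-0.1, 3.6, -0.8]
width: 0.085
grasp_force: 1.5
```

```bash
cat > c.py <<'E'
from h import *
s=observe();print(s['time_s'],s['tool_pos'],s['eef_rot'],s['force'])
B=np.array([.5513,-.2768]);ex=np.array([-.1137,-.9935]);ey=np.array([.9935,-.1137])
n=-s['eef_rot'][:2,0];c=s['tool_pos'][:2]+.053*n
print('pusher c in bay',(c-B)@ex,(c-B)@ey,'ang',np.degrees(np.arctan2(n@ey,n@ex)))
for nm in('top','scene','wrist'):
    p=cams.capture(nm)
    for o in cams.place_of(p,'carrier')[:2]:
        w=at(p,o['pixel'],0)[:2];print(nm,round(o['conf'],2),w,'bay',(w-B)@ex,(w-B)@ey)
    cv2.imwrite(f'pics/{nm}c.png',p['color'])
E
python3 c.py
```

```text
44.8 [ 0.5305 -0.1258 -0.0004] [[-0.2531  0.9674 -0.0002]
 [ 0.9674  0.2531  0.0004]
 [ 0.0005 -0.0001 -1.    ]] [-0.0559  3.5667 -0.7787]
pusher c in bay -0.09819411038878495 -0.0187094358125096 ang 21.191348807640825
scene 0.61 [0.3602 0.1458] bay -0.3981190352978706 -0.2379215356744638
scene 0.57 [ 0.545  -0.1846] bay -0.090889212410375 -0.01671273055645963
wrist 0.8 [ 0.5443 -0.1789] bay -0.09650824242748457 -0.01806073809746941
```

arm_command --delta_pos '[[-5.1,0.9,0],[-10.1,1.8,0],[-15.2,2.5,0],[-20.3,3.2,0],[-25.4,3.7,0]]' --twist '[[0,0,1.06],[0,0,2.12],[0,0,3.18],[0,0,4.24],[0,0,5.3]]'

```text
time_s: 45.6
tool_pos: [0.5407, -0.1495, -0.0004]
eef_rot: [[-0.161, 0.987, 0.0], [0.987, 0.161, 0.0], [0.0, 0.0, -1.0]]
force: [-0.2, 4.5, 2.5]
width: 0.0849
grasp_force: 2.0
```

arm_command --delta_pos '[[-5.1,0.9,0],[-10.1,1.8,0],[-15.2,2.5,0],[-20.3,3.2,0],[-25.4,3.7,0]]' --twist '[[0,0,1.06],[0,0,2.12],[0,0,3.18],[0,0,4.24],[0,0,5.3]]'

```text
time_s: 46.1
tool_pos: [0.5484, -0.1741, -0.0004]
eef_rot: [[-0.069, 0.998, 0.0], [0.998, 0.069, 0.0], [0.0, 0.0, -1.0]]
force: [0.3, 3.8, 1.5]
width: 0.0849
grasp_force: 2.1
```

arm_command --delta_pos '[[-5.1,0.9,0],[-10.1,1.8,0],[-15.2,2.5,0],[-20.3,3.2,0],[-25.4,3.7,0]]' --twist '[[0,0,1.06],[0,0,2.12],[0,0,3.18],[0,0,4.24],[0,0,5.3]]'

```text
time_s: 46.6
tool_pos: [0.5538, -0.1993, -0.0004]
eef_rot: [[0.023, 1.0, 0.0], [1.0, -0.023, 0.0], [0.0, 0.0, -1.0]]
force: [0.4, 4.1, 2.1]
width: 0.085
grasp_force: 2.1
```

```bash
python3 c.py
```

```text
46.6 [ 0.5538 -0.1993 -0.0004] [[ 0.0232  0.9997  0.0002]
 [ 0.9997 -0.0232  0.    ]
 [ 0.      0.0002 -1.    ]] [0.3579 4.0645 2.1103]
pusher c in bay -0.024545644519062375 -0.0014904183312014097 ang 5.196826901918485
top 0.25 [0.3535 0.1434] bay -0.39498771322283516 -0.24428504950281651
top 0.22 [0.6865 0.1127] bay -0.40237777501137456 0.09007983233397512
scene 0.85 [ 0.5586 -0.2537] bay -0.02375564519534518 0.004621500930964813
wrist 0.96 [ 0.5514 -0.2547] bay -0.02194402988357803 -0.002404884801378343
```

arm_command --delta_pos '[[-4.5,0.9,0],[-9,1.8,0],[-13,2.5,0],[-17,3.2,0],[-20,3.7,0]]' --twist '[[0,0,1.06],[0,0,2.12],[0,0,3.18],[0,0,4.24],[0,0,5.2]]'

```text
time_s: 47.4
tool_pos: [0.5569, -0.2195, -0.0005]
eef_rot: [[0.114, 0.993, -0.0], [0.993, -0.114, -0.0], [-0.0, -0.0, -1.0]]
force: [0.2, 2.3, -0.2]
width: 0.0848
grasp_force: 1.1
```

arm_command --delta_pos '[[-1,0,0],[-2,0,0],[-3,0,0]]' --twist '[[0,0,0],[0,0,0],[0,0,0]]'

```text
time_s: 47.7
tool_pos: [0.5565, -0.2217, -0.0005]
eef_rot: [[0.112, 0.994, -0.0], [0.994, -0.112, 0.0], [0.0, -0.0, -1.0]]
force: [0.8, 2.1, -0.8]
width: 0.0853
grasp_force: 1.3
```

```bash
python3 c.py
```

```text
47.7 [ 0.5565 -0.2217 -0.0005] [[ 0.112   0.9937 -0.0002]
 [ 0.9937 -0.112   0.0005]
 [ 0.0004 -0.0003 -1.    ]] [ 0.7777  2.1207 -0.8104]
pusher c in bay -0.0023829206532455295 -0.0009810612502677693 ang 0.09642867243621595
scene 0.8 [ 0.5576 -0.2731] bay -0.004404612474288251 0.005836113921357322
scene 0.71 [0.4458 0.519 ] bay -0.7786029911114617 -0.1952902516998306
wrist 0.73 [ 0.5492 -0.276 ] bay -0.0005382176573231995 -0.0021733615059116194
```

Push gently until the rail stops it.

arm_command --delta_pos '[[-1,0,0],[-2,0,0],[-3,0,0]]' --twist '[[0,0,0],[0,0,0],[0,0,0]]'

```text
time_s: 48.3
tool_pos: [0.5563, -0.2239, -0.0004]
eef_rot: [[0.112, 0.994, -0.0], [0.994, -0.112, 0.002], [0.002, -0.001, -1.0]]
force: [-0.8, 6.6, 1.5]
width: 0.0851
grasp_force: 2.9
```

arm_command --delta_pos '[[-1,0,0],[-2,0,0],[-2,0,0]]' --twist '[[0,0,0],[0,0,0],[0,0,0]]'

```text
time_s: 48.6
tool_pos: [0.5561, -0.2241, -0.0004]
eef_rot: [[0.11, 0.994, -0.001], [0.994, -0.11, 0.005], [0.004, -0.002, -1.0]]
force: [-0.7, 7.3, 2.4]
width: 0.0851
grasp_force: 3.9
```

arm_command --delta_pos '[[-1,0,0],[-2,0,0],[-3,0,0],[-3,0,0]]' --twist '[[0,0,0],[0,0,0],[0,0,0],[0,0,0]]'

```text
time_s: 49.0
tool_pos: [0.5561, -0.224, -0.0005]
eef_rot: [[0.109, 0.994, -0.002], [0.994, -0.109, 0.01], [0.009, -0.003, -1.0]]
force: [-1.9, 12.8, 6.9]
width: 0.085
grasp_force: 6.6
```

arm_command --delta_pos '[[5,0,0],[12,0,0],[20,0,0],[28,0,-5],[35,0,-30]]' --twist '[[0,0,0],[0,0,0],[0,0,0],[0,0,0],[0,0,0]]'

```text
time_s: 49.5
tool_pos: [0.558, -0.1939, 0.0281]
eef_rot: [[0.112, 0.994, -0.005], [0.994, -0.112, 0.001], [0.0, -0.005, -1.0]]
force: [-0.7, -0.2, -0.5]
width: 0.0848
grasp_force: 0.0
```

arm_command --delta_pos '[[-5,0,-45],[-30,0,-90],[-60,0,-135],[-90,0,-180],[-120,0,-220]]' --twist '[[0,0,0],[0,0,0],[0,0,0],[0,0,0],[0,0,0]]'

```text
time_s: 50.0
tool_pos: [0.5465, -0.3094, 0.2443]
eef_rot: [[0.112, 0.994, 0.001], [0.994, -0.112, -0.001], [-0.0, 0.001, -1.0]]
force: [1.2, -0.7, -0.5]
width: 0.0848
grasp_force: 0.0
```

arm_command --delta_pos '[[0,0,0],[0,0,0],[0,0,0]]' --twist '[[0,0,0],[0,0,0],[0,0,0]]'

```text
time_s: 50.3
tool_pos: [0.5466, -0.3069, 0.2404]
eef_rot: [[0.111, 0.994, -0.002], [0.994, -0.111, 0.002], [0.002, -0.002, -1.0]]
force: [-0.2, 0.5, 0.3]
width: 0.0849
grasp_force: 0.0
```

```bash
cat > d.py <<'E'
from h import *
s=observe();print(s['time_s'],s['tool_pos'],s['force'])
B=np.array([.5513,-.2768]);ex=np.array([-.1137,-.9935]);ey=np.array([.9935,-.1137])
p=cams.capture('wrist');cv2.imwrite('pics/w13.png',p['color'])
m,c,sz,yaw,cf=carrier(p);print('carrier',c,sz,yaw,cf,'bay',(c-B)@ex,(c-B)@ey)
hsv=cv2.cvtColor(p['color'],cv2.COLOR_BGR2HSV)
y=cv2.inRange(hsv,(18,120,90),(35,255,255));L=cv2.HoughLinesP(y,1,np.pi/360,40,minLineLength=40,maxLineGap=8)
for x in L[:8,0] if L is not None else []:
    a,b=at(p,x[:2],0),at(p,x[2:],0);print(x,a[:2],b[:2],np.degrees(np.arctan2(*(b-a)[1::-1])))
f=cv2.inRange(hsv,(130,60,60),(160,255,255));f=cv2.morphologyEx(f,cv2.MORPH_CLOSE,np.ones((9,9)))
n,l,st,_=cv2.connectedComponentsWithStats(f)
for i in range(1,n):
    if st[i,4]>100:
        R=plan(l==i,p,.060);w=np.array(R[0])/1000;print('foil',R[1:],'bay',(w-B)@ex,(w-B)@ey)
for nm in('scene','top'):
    q=cams.capture(nm)
    for k in('pry_lip','opener','opener_tip','stain_jar','amber_bottle','wash_bottle','tip_box','pen_cup','marker'):
        for o in cams.place_of(q,k)[:1]: print(nm,k,round(o['conf'],2),np.round(o['pixel'],1))
E
python3 d.py
```

```text
50.3 [ 0.5466 -0.3069  0.2404] [-0.1628  0.4818  0.3448]
carrier [ 0.5337 -0.2748] (82.86639404296875, 195.38340759277344) -6.321327209472656 0.59 bay 2.597306152346589e-05 -0.017759241494140637
[181  98 382 100] [ 0.4422 -0.2056] [ 0.6716 -0.2334] -6.908858726338128
[210 100 295 100] [ 0.475  -0.2115] [ 0.5722 -0.2223] -6.3695676248676305
[182  98 273  98] [ 0.4434 -0.2058] [ 0.5473 -0.2174] -6.370562673571895
[373 184 382  98] [ 0.6591 -0.3315] [ 0.6716 -0.2313] 82.88090924992403
[372 183 381  97] [ 0.6579 -0.3301] [ 0.6705 -0.23  ] 82.82045245612376
[285  98 380  98] [ 0.561  -0.2189] [ 0.6694 -0.231 ] -6.370562673571896
[311  97 380  97] [ 0.5908 -0.2211] [ 0.6694 -0.2299] -6.371058851581394
[372 179 380  99] [ 0.658 -0.325] [ 0.6693 -0.2321] 83.0588470231279
foil ((58.38997268676758, 18.282312393188477), 83.86795043945312) bay 0.001777793529663097 -0.08394986359802248
foil ((59.239097595214844, 17.843164443969727), 83.73441314697266) bay 0.0008466496484375169 0.05303620790771489
scene pry_lip 0.74 [304.9 210.4]
scene opener 0.86 [229.  284.1]
scene opener_tip 0.85 [273.2 279.3]
scene stain_jar 0.67 [277.2 182.9]
scene amber_bottle 0.78 [147.9 315.7]
scene wash_bottle 0.61 [348.8 166.8]
scene pen_cup 0.87 [425.3 203. ]
scene marker 0.7 [391.5 191.2]
top pry_lip 0.69 [247.7 215.7]
top opener 0.77 [320.9 152.8]
top opener_tip 0.67 [278.4 150.6]
top stain_jar 0.48 [268.6 279.9]
top amber_bottle 0.68 [377.3 122.9]
top wash_bottle 0.97 [191.1 302.7]
top tip_box 0.74 [225.2 135.4]
top pen_cup 0.98 [125.5 245.9]
top marker 0.82 [156.9 262.9]
```

arm_command --delta_pos '[[8,-35,0],[16,-75,0],[24,-110,0],[31,-144,0],[31,-144,0]]' --twist '[[0,0,0],[0,0,0],[0,0,0],[0,0,0],[0,0,0]]' --gripper 0

```text
time_s: 51.9
tool_pos: [0.4029, -0.2607, 0.2414]
eef_rot: [[0.115, 0.993, -0.001], [0.993, -0.115, 0.005], [0.005, -0.001, -1.0]]
force: [0.5, -0.1, 0.2]
width: 0.0118
grasp_force: 0.0
```

arm_command --delta_pos '[[0,0,45],[0,0,90],[0,0,135],[0,0,180],[0,0,205]]' --twist '[[0,0,0],[0,0,0],[0,0,0],[0,0,0],[0,0,0]]'

```text
time_s: 52.4
tool_pos: [0.4063, -0.261, 0.0336]
eef_rot: [[0.112, 0.994, -0.004], [0.994, -0.112, 0.001], [0.001, -0.004, -1.0]]
force: [0.4, -0.0, 0.8]
width: -0.0002
grasp_force: 0.0
```

arm_command --delta_pos '[[0,0,10],[0,0,20],[0,0,25],[0,0,25]]' --twist '[[0,0,0],[0,0,0],[0,0,0],[0,0,0]]'

```text
time_s: 52.8
tool_pos: [0.4078, -0.2619, 0.0122]
eef_rot: [[0.112, 0.994, 0.001], [0.994, -0.112, -0.0], [-0.0, 0.001, -1.0]]
force: [-0.1, -1.3, 0.1]
width: -0.0001
grasp_force: 0.0
```

```bash
cat > e.py <<'E'
from h import *
s=observe();print(s['time_s'],s['tool_pos'],s['eef_rot'],s['force'],s['width'])
B=np.array([.5513,-.2768]);ex=np.array([-.1137,-.9935]);ey=np.array([.9935,-.1137])
t=s['tool_pos'][:2]-B;print('tcp bay',t@ex,t@ey)
for nm in ('wrist','top','scene'):
    p=cams.capture(nm)
    hsv=cv2.cvtColor(p['color'],cv2.COLOR_BGR2HSV)
    f=cv2.inRange(hsv,(125,50,40),(165,255,255));f=cv2.morphologyEx(f,cv2.MORPH_CLOSE,np.ones((5,5)))
    n,l,st,_=cv2.connectedComponentsWithStats(f)
    for i in range(1,n):
        if st[i,4]>15:
            R=plan(l==i,p,.060);w=np.array(R[0])/1000-B
            if np.abs(w).max()<.2: print(nm,'foil',np.round(R[1],1),'bay',w@ex,w@ey)
    b=cv2.inRange(hsv,(100,130,60),(125,255,255));v,u=np.nonzero(b)
    W=np.array([at(p,(a,c),.03)[:2] for a,c in zip(u,v)])-B if len(u) else np.zeros((0,2))
    if len(W):
        k=(np.abs(W@ex)<.06)&(np.abs(W@ey)<.15);E=W[k]
        if k.sum()>50: print(nm,'blue ey range',np.percentile(E@ey,[.5,99.5]),'ex',np.percentile(E@ex,[.5,99.5]))
E
python3 e.py
```

```text
52.8 [ 0.4078 -0.2619  0.0122] [[ 0.1122  0.9937  0.0011]
 [ 0.9937 -0.1122 -0.0003]
 [-0.0002  0.0011 -1.    ]] [-0.0547 -1.2534  0.1108] -9.975678006549599e-05
tcp bay 0.0015613020547558185 -0.14427915187200402
wrist foil [40.2 18.4] bay -0.007887711862792982 -0.08715959782958987
wrist blue ey range [-0.1215 -0.0097] ex [-0.0476  0.0566]
top foil [14.4 25.6] bay -0.04902137048553466 0.07552516096405024
top foil [61.1 20.4] bay 0.0019888432489013584 0.04991308410705568
top foil [35.8 19.3] bay -0.011638509187927226 -0.0887483946084595
top blue ey range [-0.1156  0.0793] ex [-0.0426  0.0413]
scene foil [60.2 18.1] bay 0.002236933162841819 -0.08552420759521485
scene foil [60.2 19.4] bay 0.0017329109826660187 0.053484668045654306
scene blue ey range [-0.1131  0.1026] ex [-0.0551  0.0409]
```

arm_command --delta_pos '[[0,5,0],[0,10,0],[0,14,0],[0,17,0],[0,20,0]]' --twist '[[0,0,0],[0,0,0],[0,0,0],[0,0,0],[0,0,0]]'

```text
time_s: 53.45
tool_pos: [0.4253, -0.2635, 0.0116]
eef_rot: [[0.113, 0.994, -0.003], [0.994, -0.113, 0.002], [0.001, -0.003, -1.0]]
force: [-5.9, 0.3, 2.9]
width: -0.0001
grasp_force: 2.8
```

arm_command --delta_pos '[[0,2,0],[0,4,0],[0,6,0]]' --twist '[[0,0,0],[0,0,0],[0,0,0]]'

```text
time_s: 53.75
tool_pos: [0.4313, -0.2642, 0.0116]
eef_rot: [[0.113, 0.994, -0.003], [0.994, -0.113, 0.002], [0.001, -0.003, -1.0]]
force: [-6.2, 0.4, 4.0]
width: 0.0002
grasp_force: 2.7
```

```bash
python3 e.py
```

```text
53.75 [ 0.4313 -0.2642  0.0116] [[ 0.1129  0.9936 -0.003 ]
 [ 0.9936 -0.1129  0.0016]
 [ 0.0013 -0.0032 -1.    ]] [-6.1923  0.4354  3.9815] 0.00015180313543414618
tcp bay 0.0011718061733095274 -0.12064672565020804
wrist foil [30.1 18.3] bay -0.012929675609436003 -0.07771483777557374
wrist foil [ 3.5 12.7] bay 0.013042081200561535 -0.08238189202819826
wrist blue ey range [-0.1093  0.012 ] ex [-0.0477  0.0556]
top foil [61.6 21.3] bay 0.001682602910766595 0.05981421237243654
top foil [26.9 16.9] bay -0.014827492127075173 -0.07813976572204595
top blue ey range [-0.1077  0.0897] ex [-0.0426  0.0415]
scene foil [60.2 17.8] bay 0.0022110087426757824 -0.07474246063476564
scene foil [60.1 17.9] bay 0.001600833733520492 0.06393841057800295
scene blue ey range [-0.1017  0.112 ] ex [-0.0551  0.041 ]
```

arm_command --delta_pos '[[0,2,0],[0,4,0],[0,6,0],[0,8,0],[0,8.3,0]]' --twist '[[0,0,0],[0,0,0],[0,0,0],[0,0,0],[0,0,0]]'

```text
time_s: 54.4
tool_pos: [0.442, -0.2654, 0.0117]
eef_rot: [[0.112, 0.994, 0.001], [0.994, -0.112, -0.0], [-0.0, 0.001, -1.0]]
force: [-1.7, 0.6, -1.1]
width: -0.0002
grasp_force: 0.9
```

```bash
python3 e.py
```

```text
54.4 [ 0.442  -0.2654  0.0117] [[ 0.1117  0.9937  0.0005]
 [ 0.9937 -0.1117 -0.0002]
 [-0.0002  0.0005 -1.    ]] [-1.72    0.5715 -1.0652] -0.0002229053479504706
tcp bay 0.001147363915618923 -0.10989356578821573
wrist foil [31.  18.4] bay -0.012881480615844692 -0.06701187335754397
wrist foil [ 3.6 12.4] bay 0.01323164808288576 -0.07154553499694827
wrist blue ey range [-0.0986  0.0232] ex [-0.0478  0.0555]
top foil [63.5 20.5] bay 0.002387476033935576 0.07011020627807618
top foil [27.1 17. ] bay -0.015140837138977042 -0.06843354694915775
top blue ey range [-0.0975  0.0978] ex [-0.0428  0.0413]
scene foil [60.6 17.6] bay 0.0019639061273193596 -0.06411110300842286
scene foil [59.6 18.9] bay 0.0012029210107422118 0.07391830911621093
scene blue ey range [-0.0911  0.1222] ex [-0.0553  0.0407]
```

arm_command --delta_pos '[[0,-8,0],[0,-20,0],[0,-35,0],[0,-35,-35],[0,-35,-80]]' --twist '[[0,0,0],[0,0,0],[0,0,0],[0,0,0],[0,0,0]]'

```text
time_s: 55.05
tool_pos: [0.4037, -0.2609, 0.0914]
eef_rot: [[0.114, 0.993, -0.004], [0.993, -0.114, 0.002], [0.001, -0.005, -1.0]]
force: [1.1, -0.3, 0.1]
width: -0.0
grasp_force: 0.0
```

arm_command --delta_pos '[[0,20,-45],[-10,60,-90],[-20,100,-130],[-31,137,-150],[-31,137,-150]]' --twist '[[0,0,0],[0,0,0],[0,0,0],[0,0,0],[0,0,0]]'

```text
time_s: 55.55
tool_pos: [0.5437, -0.3095, 0.2455]
eef_rot: [[0.11, 0.994, 0.008], [0.994, -0.11, -0.004], [-0.003, 0.008, -1.0]]
force: [-0.0, 0.2, -0.1]
width: 0.0004
grasp_force: 0.0
```

arm_command --delta_pos '[[0,0,0],[0,0,0],[0,0,0]]' --twist '[[0,0,0],[0,0,0],[0,0,0]]'

```text
time_s: 55.85
tool_pos: [0.5372, -0.3073, 0.2408]
eef_rot: [[0.114, 0.994, -0.002], [0.994, -0.114, 0.002], [0.002, -0.002, -1.0]]
force: [0.4, 0.4, 0.7]
width: -0.0005
grasp_force: 0.0
```

```bash
python3 d.py | head -14
```

```text
55.85 [ 0.5372 -0.3073  0.2408] [0.3901 0.4099 0.6984]
carrier [ 0.5532 -0.2774] (82.84384155273438, 196.77879333496094) -6.4749908447265625 0.86 bay 0.0003935124444580105 0.0019999320745849435
[189  98 390  96] [ 0.4421 -0.2069] [ 0.6716 -0.2309] -5.98633458353762
[205  99 390  98] [ 0.4602 -0.21  ] [ 0.6716 -0.2331] -6.230861429876063
[190  97 197 183] [ 0.4435 -0.2059] [ 0.4321 -0.3064] -96.49835855707579
[381 182 388  97] [ 0.6596 -0.3309] [ 0.6694 -0.2318] 84.4037817100059
[382 182 389  97] [ 0.6609 -0.3311] [ 0.6705 -0.2319] 84.45849185752147
[189  97 196 183] [ 0.4424 -0.2058] [ 0.4308 -0.3062] -96.5531929249681
[191  97 198 183] [ 0.4446 -0.2061] [ 0.4333 -0.3065] -96.44352524564384
[244  98 300  98] [ 0.505  -0.2141] [ 0.569  -0.2214] -6.52375277777566
foil ((59.26628494262695, 18.165084838867188), 83.64990234375) bay 0.0016180184686279608 -0.06647548289123537
foil ((60.11214828491211, 18.101619720458984), 83.70287322998047) bay 0.0010530112420654523 0.07075162459777831
scene pry_lip 0.76 [304.6 211.8]
scene opener 0.55 [229.3 281.9]
```

Run:
```python
from h import *
print(r.job_done())
```

```text
the job is handed in; nothing more can be done
None
```

I handed the job in at about 56 s. The last images showed both cartridges upright in the carrier, and the carrier square against the rail about 2 mm off centre after a sideways correction of about 18 mm. The cover was pressed fully shut, the opener was back in its tray, and I saw no movement in the other bench items.

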